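# Bring the cooled crucible from the blocked desiccator to the balance

### The arm

A 6-joint arm with a two-finger parallel gripper is mounted at the origin on a cart in front of the work surface, level with it; the furniture and walls round the work are solid. World frame = base frame: x ahead of the robot, y to its left, z up, the work surface at z = 0. Lengths are in mm, angles in rad, forces in N, time in s.
With the tool pointing down it reaches from about 350 to 775 mm from the base axis. Payload 7.3 kg.
Tool frame: the origin (TCP) lies between the finger pads; the fingertips stand bot.tip_extent ahead of it and the grasp point (between the pads) lies 6 mm ahead of it (bot.tip_extent is the distance from the TCP to the fingertips, in mm); y points along the fingers, x is the direction in which the jaws open and shut, and the axes are right-handed (so a half turn about y gives the same grasp; the last joint's range is limited). The gripper opens to 92 mm and grips with 3 to 60 N. Pads are 19 mm wide; open, the fingers measure 130 mm over their backs; the gripper's body (75 mm by 190 mm) begins 47 mm behind the grasp point.
Start: joints at [-1.247, 0.342, 1.524, -0, 1.275, -0.146], TCP at [237.696, -468.131, 215.841] pointing down, gripper open.
Joint ranges: [-2.53, 2.53], [-0.77, 2.02], [0.04, 2.7], [-1, 4.14], [0.28, 2.66], [-3.11, 3.11]. Speed limits (rad/s): [2.57, 2.57, 3.14, 3.14, 3.14, 3.14].

### API

Orientations are given as a unit quaternion [x, y, z, w].
In Python, from cell import get_obs, imaging, bot, finder gives the robot as it stands.
- The arm moves only by the shell command python3 -m crank 'ROWS' [OPENING] [FORCE]. ROWS is JSON, a list of rows, each a list of 2 entries, a list of its own where there are three numbers: the shift along the tool's x, y, z in m, then the turn about the tool's y in rad. A call has 1 to 12 rows; each row shifts and turns the commanded pose from where the row before left it, along the tool's axes as they then stand; what a row does not reach is not made up. A row lasts 1/12 s, in which the tool goes at most 41.7 mm and 7.16 degrees, less where a joint would pass 70% of its speed; a pose out of reach is approached as far as the arm can. A call is refused whole if a number of a shift passes 0.0417 or a number of a turn 0.125, either way. A call with a gripper value outside its range is refused whole. OPENING is the opening, from 0 (shut) to 1 (fully open), set as the call begins (- or left out, the last holds). The fingers move at their own pace and stop on an object; FORCE is the grip in N (left out, the last holds). Time passes only in rows, so rows that do not move let the fingers close. It gives the time, the measured TCP pose, the force and the opening at its end, in the units of the state.
- get_obs(): the state, without advancing time (a new reading comes with each control period).
- imaging.camera(name): name is "side" or "top"; returns a dict with "color" (400x640x3 uint8, red, green, blue), "fx", "fy", "cx", "cy" (pixels), "dist_coeffs" ([k1, k2, p1, p2, k3] as OpenCV has them; the pictures are not rectified), "eye" and "rotation" of the camera in the world. Camera axes: x right, y down, z forward; pixel columns grow to the right and rows downward; lengths in mm; the calibration is good to about 2 mm. A picture is of the moment at which its call begins. There is no depth.
- bot.sign_off(): hands the job in, once; it reports no verdict.
Trained networks look in the newest picture that a camera, given by its name, has taken for a name from the list of things; names that differ only in an ending like _2 or _b are one class to them, and where a whole thing is asked for, a point or a joint stands for the part that bears it (a point fixed in the world has none). Each returns a list of dicts, best first, with "confidence" (0 to 1); they miss things now and then, are a little off and sometimes report something else, mostly with a low value. They report only what shows in the picture. A call takes as long as a camera call. They do not tell look-alikes from the thing itself.
- finder.regions_of(camera, target): "region" (400x640 bool, what is visible of it) and "rect" ([left, top, width, height] in pixels, round what is visible of it).
- finder.place_of(camera, target): "at" ([column, row] in pixels: a listed point, or the origin of a listed thing).
The state is a dict: "t": time; "joint_positions": joint angles; "qd": joint speeds; "joint_torque": joint torques, N m; "ee_pos": TCP position; "tool_rot": TCP orientation; "force": force on the tool from outside, world axes, zero at the start; "ft_torque": the same for the moment, N m; "grip_width": finger opening in mm.
Only numpy, scipy, OpenCV 4.12 (cv2) and the standard library are available. Lean on these libraries where they do the work, as an engineer would, in place of code of your own. Each camera call takes 0.05 s, during which the arm holds its last target.

### The job

The lidded crucible in the desiccator's drawer has cooled and is to be weighed, but a dropper bottle, a screw-cap jar and a glass beaker, laid out for the next run, are in the drawer's way: first set all three aside on the stone slab, then pull the drawer right out and stand the lidded crucible in the middle of the balance pan. Push the drawer fully shut again with the open crucible still inside, and put bottle, jar and beaker each back where it stood. Knock nothing over.

Things in the scene. Friction and masses are not known exactly. Their poses are not given: they have to be found in the camera images.
- desiccator: Clear acrylic bench desiccator with white edges, 200 (x) x 250 (y) x 85 mm high, fixed to the worktop; origin at the centre of its underside; +x points to its back, the drawer comes out along -x of its own frame. Its roof is clear and the crucibles can be seen through it.
- drawer (a joint): Travel of the desiccator's drawer in m: 0 = shut, 0.115 = right out. Slides with about 1 to 2 N, stays where left. White front as wide as the case, 6 mm before it, 12 to 82 mm above the worktop; inside a dark flat plate, top 16 mm above the worktop, 145 mm long, side rims to 33 mm. The crucibles stand on it about 50 mm left and right of its middle, 50 mm behind the front.
- drawer_handle (a point): Middle of the drawer's handle: a horizontal steel bar 9 mm thick and 90 mm long along the desiccator's y, 68 mm above the worktop, 40 mm before the drawer's front and 46 mm before the case (35 mm free between bar and drawer front). Its axes are those of the desiccator; it moves with the drawer.
- lidded_crucible: White porcelain crucible with a knobbed lid (one piece), round, 41 mm across from 14 to 37 mm above its foot, narrower at the foot (31 mm), 50 mm high to the top of the knob; 50 g. Origin at the centre of its underside, z up. Stands in the drawer.
- open_crucible: Low white porcelain crucible without a lid, 50 mm across the rim, 24 mm high, hollow. Origin at the centre of its underside. Stands in the drawer and stays there.
- pan (a point): Centre of the top of the balance pan: a round steel pan 110 mm across, 61 mm above the worktop, on a white laboratory balance 200 x 165 mm whose body is 49 mm high, fixed to the worktop; z up.
- stone_slab: Pale stone slab lying on the worktop, 262 (x) x 202 (y) x 18 mm, fixed; origin at the centre of its underside, x along its long side.
- dropper_bottle: Amber glass dropper bottle with black cap and white rubber bulb, 41 mm across, 120 mm high (straight sides from the foot to about 55 mm, stiff cap to 88 mm, soft bulb above); about 110 g. Origin at the centre of its underside, z up.
- sample_jar: Squat grey plastic sample jar with a white screw cap (one piece), round, body 42 mm across up to about 42 mm, cap 38 mm across from 48 mm up, 64 mm high; about 90 g. Origin at the centre of its underside, z up.
- glass_beaker: Small clear glass beaker, 51 mm across at the rim and 47 mm near the foot, 68 mm high, empty; about 50 g. Origin at the centre of its underside, z up.
Things that resemble listed ones, but are neither listed nor needed, are in the scene too. What is shaped like the glass_beaker but blue or turquoise is not meant.

How it is judged:
By the outcome, as a careful person would: the job done as asked, in the order asked, and still so for the second after the job is handed in, with the robot touching nothing.
It also fails if it takes over 138 s, if anything falls off the work surface, if the arm or the gripper's body presses on something with over 40 N, if the wrist force passes 120 N, or if a joint passes its speed limit or range.

## Working session

There is one attempt and no reset: what is moved stays moved. The work goes in short steps, Python scripts to look and compute and a shell command to move; the robot and the scene stay as the last step left them, time stands still between calls to the robot, and variables do not carry over. Pictures are saved under pics/ and viewed, and the job is handed in when it is done.

```bash
ls; mkdir -p pics
python3 - <<'E'
from cell import get_obs, imaging, bot, finder
import cv2
print(get_obs(), bot.tip_extent)
for n in("side","top"):
    c=imaging.camera(n); cv2.imwrite(f"pics/{n}0.png",c["color"][:,:,::-1])
    print({k:v for k,v in c.items() if k!="color"})
E
```

```text
pics
{'t': 0.0, 'joint_positions': array([-1.24700728e+00,  3.42710683e-01,  1.52500978e+00, -5.15143937e-06,
        1.27539044e+00, -1.46005000e-01]), 'qd': array([-0.00110094,  0.00014327,  0.00037198, -0.00236097,  0.00125604,
        0.00110434]), 'joint_torque': array([ 4.54001420e-04, -4.31236982e+01, -2.44220191e+01,  7.16251647e-02,
        5.60610322e-02, -1.18129392e-04]), 'ee_pos': array([ 237.5504436 , -467.71339463,  215.15374801]), 'tool_rot': array([-0.60229765,  0.37031005, -0.3694843 ,  0.60298371]), 'force': array([ 0.22082953, -0.46482349, -0.26136276]), 'ft_torque': array([-0.04667924,  0.00857857,  0.00015136]), 'grip_width': 91.59406869858758} 25.0
{'fx': 482.26880368307116, 'fy': 482.26880368307116, 'cx': 317.68134067940485, 'cy': 201.41703480743567, 'dist_coeffs': array([-0.12958418,  0.        ,  0.        ,  0.        ,  0.        ]), 'eye': array([ 209.40504626, 1172.00950089,  698.49827353]), 'rotation': array([-0.13226836,  0.84319511, -0.51383953,  0.08657964])}
{'fx': 418.0416677748471, 'fy': 418.0416677748471, 'cx': 317.7145049925685, 'cy': 198.67306771409707, 'dist_coeffs': array([-0.04036163,  0.        ,  0.        ,  0.        ,  0.        ]), 'eye': array([ 409.56634381,   42.19780917, 1029.35475261]), 'rotation': array([-0.69407094,  0.71344619, -0.06903944,  0.06703446])}
```

View pics/side0.png

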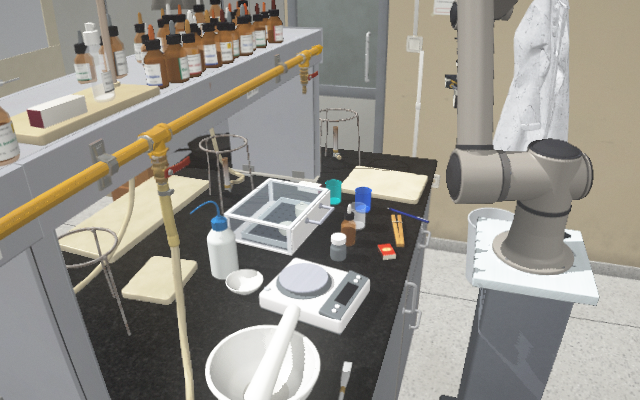

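View pics/top0.png

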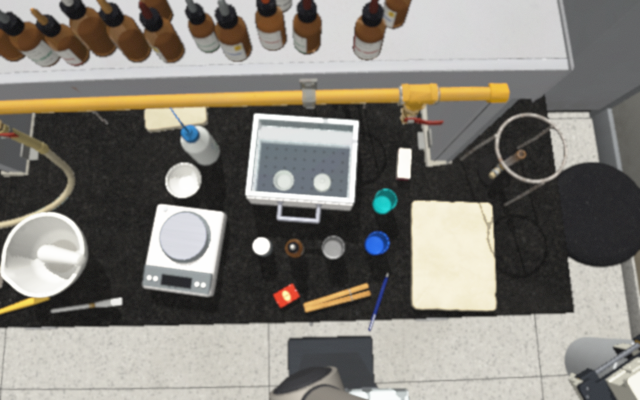

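```bash
cat > h.py <<'E'
from cell import get_obs, imaging, bot, finder
import cv2, numpy as np
from scipy.spatial.transform import Rotation as R
np.set_printoptions(precision=4,suppress=True)
def cam(n):
    c=imaging.camera(n); c["K"]=np.array([[c["fx"],0,c["cx"]],[0,c["fy"],c["cy"]],[0,0,1]]); c["R"]=R.from_quat(c["rotation"]).as_matrix(); return c
def plane(c,px,z):
    u=cv2.undistortPoints(np.array([[px]],float),c["K"],c["dist_coeffs"])[0,0]
    d=c["R"]@np.array([u[0],u[1],1]); s=(z-c["eye"][2])/d[2]; return c["eye"]+s*d
def proj(c,p):
    Rc=c["R"].T; p=np.atleast_2d(np.array(p,float))
    return cv2.projectPoints(p,cv2.Rodrigues(Rc)[0],-Rc@c["eye"],c["K"],c["dist_coeffs"])[0][:,0]
E
python3 - <<'E'
from h import *
for n in("top","side"):
    c=cam(n)
    for t,z in [("dropper_bottle",0),("sample_jar",0),("glass_beaker",0),("lidded_crucible",16),("open_crucible",16),("drawer_handle",68),("pan",61),("stone_slab",0),("desiccator",0)]:
        for d in finder.place_of(n,t)[:5]:
            print(n,t,round(d["confidence"],2),np.round(d["at"],1),plane(c,d["at"],z)[:2].round(1))
E
```

```text
top dropper_bottle 0.51 [294.2 247.5] [489.9  97.5]
top sample_jar 0.71 [261.7 247.4] [492.3 177.4]
top sample_jar 0.64 [300.6 217.4] [564.1  80.3]
top glass_beaker 0.75 [381.  205.3] [ 589.1 -121.4]
top glass_beaker 0.66 [332.7 248.3] [485.4   3.1]
top pan 0.56 [182.1 236.4] [517.7 355.1]
top stone_slab 0.77 [449.1 253.9] [ 463.3 -282.4]
top stone_slab 0.2 [300.5 218.8] [560.6  80.7]
top desiccator 0.93 [308.1 164.7] [699.3  58.5]
side dropper_bottle 0.64 [347.4 242.9] [486.3  92.9]
side sample_jar 0.68 [338.7 257.6] [489.2 168.5]
side glass_beaker 0.87 [360.6 210.2] [ 496.5 -100.3]
side glass_beaker 0.81 [333.5 201.7] [ 591.9 -130.4]
side glass_beaker 0.58 [355.8 224.4] [489.2 -11.5]
side drawer_handle 0.75 [325.6 212.3] [557.3  63.6]
side pan 0.91 [299.6 276.9] [526.5 355.9]
side stone_slab 0.86 [383.6 184.7] [ 465.  -301.4]
side desiccator 0.92 [279.7 226.5] [695.8  65.1]
side desiccator 0.42 [324.7 216.8] [589.  -28.3]
```

Run:
```python
from h import *
c=cam("top"); a=c["color"][110:320,140:510,::-1]
cv2.imwrite("pics/t1.png",cv2.resize(a,None,fx=2.15,fy=2.15,interpolation=cv2.INTER_CUBIC))
c=cam("side"); a=c["color"][160:310,210:440,::-1]
cv2.imwrite("pics/s1.png",cv2.resize(a,None,fx=3.4,fy=3.4,interpolation=cv2.INTER_CUBIC))
```

```text
(no output)
```

View pics/t1.png

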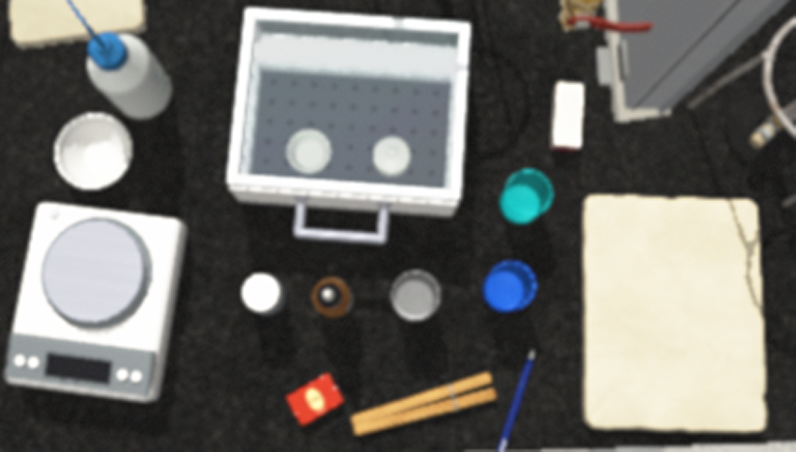

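View pics/s1.png

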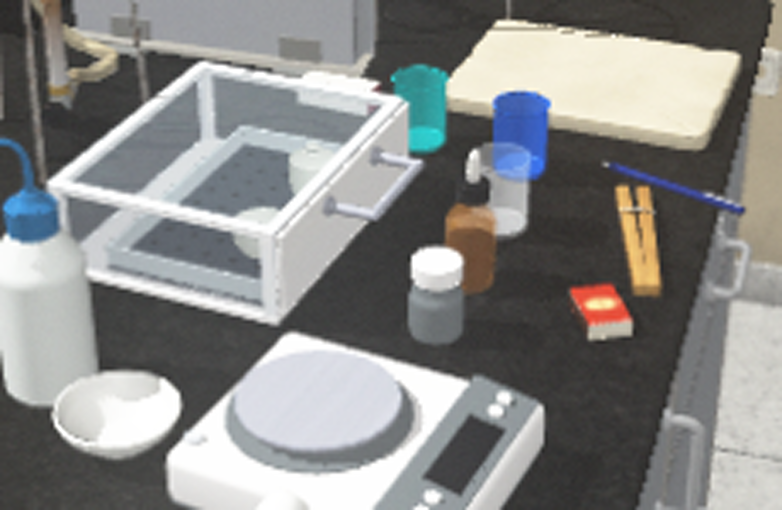

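```bash
cat > fit.py <<'E'
from h import *
from scipy.optimize import least_squares
PROF={"dropper_bottle":[(0,20.5),(55,20.5),(88,10),(120,6)],"sample_jar":[(0,21),(42,21),(48,19),(64,19)],"glass_beaker":[(0,23),(68,25.5)],"lidded_crucible":[(0,15.5),(14,20.5),(37,20.5),(50,5)],"open_crucible":[(0,15),(24,25)]}
th=np.linspace(0,2*np.pi,60)
def rectm(c,t,x,y,z0=0):
    P=np.array([[x+r*np.cos(a),y+r*np.sin(a),z0+h] for h,r in PROF[t] for a in th]); q=proj(c,P)
    return np.r_[q.min(0),q.max(0)]
def fit(obs,t,xy0,z0=0):
    f=lambda p: np.concatenate([(rectm(c,t,p[0],p[1],z0)-r)[m] for c,r,m in obs])
    s=least_squares(f,xy0); return s.x,s.fun
E
python3 - <<'E'
from fit import *
C={n:cam(n) for n in("top","side")}
G={"dropper_bottle":(488,95),"sample_jar":(490,173),"glass_beaker":(487,-2)}
for t,g in G.items():
    obs=[]
    for n,c in C.items():
        best=None
        for d in finder.regions_of(n,t):
            l,tp,w,h=d["rect"]; r=np.array([l,tp,l+w,tp+h],float); e=np.abs(r-rectm(c,t,*g)).max()
            if best is None or e<best[0]: best=(e,r,d["confidence"])
        print(t,n,best and (round(best[0],1),best[1],best[2]), best and rectm(c,t,*g).round(1))
        if best and best[0]<12: obs.append((c,best[1],[0,1,2,3]))
    if obs:
        for o in [obs]+[[x] for x in obs]: 
            x,f=fit(o,t,g); print("   ",x.round(1),f.round(1))
q=get_obs(); print(R.from_quat(q["tool_rot"]).as_matrix())
for n in C: print(finder.place_of(n,"drawer_handle"), finder.place_of(n,"lidded_crucible"))
# roof corners
c=C["top"]
for p in [(247,8),(470,20),(460,203),(230,190)]:
    print(plane(c,(p[0]/2.15+140,p[1]/2.15+110),85).round(1))
E
```

```text
dropper_bottle top (np.float64(4.7), array([283.4, 239.2, 302.6, 261.4]), 0.54) [285.2 237.7 303.6 256.7]
dropper_bottle side (np.float64(5.1), array([341.7, 208. , 355.2, 243.2]), 0.63) [339.  202.9 354.7 247.3]
    [481.8  98. ] [ 0.6  1.2 -0.2 -2.1 -0.7 -4.3  1.5  5. ]
    [480.7  98.5] [ 0.3  1.6 -0.4 -1.7]
    [483.7  94.7] [-1.1 -4.9  1.1  4.3]
sample_jar top (np.float64(2.2), array([251.3, 236.4, 274.2, 257.8]), 0.64) [251.7 238.  272.  256.9]
sample_jar side (np.float64(3.3), array([333.1, 231. , 345.8, 262.6]), 0.68) [329.8 233.4 346.4 263.1]
    [489.4 169.6] [ 1.9  1.8 -0.8 -0.7 -2.7  1.8  1.1 -0.2]
    [490.8 171. ] [ 1.3  1.2 -1.4 -1.3]
    [488.6 165.4] [-1.9  1.   1.9 -1. ]
glass_beaker top (np.float64(3.3), array([321.6, 233.6, 344.5, 260.1]), 0.75) [324.9 234.2 347.1 257. ]
glass_beaker side (np.float64(1.8), array([349.1, 200.9, 364.8, 230.5]), 0.52) [347.3 201.  365.4 230.1]
    [484.4   3.8] [ 0.7  1.8  0.1 -1.9 -1.4  1.2  1.1  0.8]
    [484.4   4.8] [ 0.3  1.8 -0.3 -1.9]
    [485.4  -2. ] [-1.2  0.2  1.2 -0.3]
[[ 0.4527  0.0001  0.8917]
 [-0.8917 -0.0001  0.4527]
 [ 0.0001 -1.      0.    ]]
[{'at': [298.1, 219.4], 'confidence': 0.65}] []
[{'at': [327.7, 213.0], 'confidence': 0.86}] [{'at': [299.7, 278.0], 'confidence': 0.63}, {'at': [353.2, 224.9], 'confidence': 0.28}]
[805.9 182.1  85. ]
[784.7 -66.3  85. ]
[578.1 -45.9  85. ]
[599.  199.9  85. ]
```

```bash
cat > ov.py <<'E'
from fit import *
def frame(ox,oy,deg): 
    a=np.radians(deg); return lambda p: np.array([ox+p[0]*np.cos(a)-p[1]*np.sin(a), oy+p[0]*np.sin(a)+p[1]*np.cos(a), p[2]])
def poly(im,c,pts,crop,s,col):
    q=(proj(c,pts)-np.array(crop[:2]))*s
    cv2.polylines(im,[np.round(q).astype(int)],True,col,1)
def circ(x,y,z,r): return [[x+r*np.cos(a),y+r*np.sin(a),z] for a in th]
E
cat > o1.py <<'E'
from ov import *
import sys
tag=sys.argv[1]
D=frame(*[float(v) for v in sys.argv[2:5]])
for n,crop,s in [("top",(235,105,400,270),4.0),("side",(220,165,400,275),4.0)]:
    c=cam(n); im=cv2.resize(c["color"][crop[1]:crop[3],crop[0]:crop[2],::-1],None,fx=s,fy=s,interpolation=cv2.INTER_CUBIC).copy()
    poly(im,c,[D(p) for p in [(-100,-125,85),(100,-125,85),(100,125,85),(-100,125,85)]],crop,s,(0,0,255))
    poly(im,c,[D(p) for p in [(-106,-125,12),(-106,-125,82),(-106,125,82),(-106,125,12)]],crop,s,(0,255,255))
    poly(im,c,[D(p) for p in [(-146,-45,68),(-146,45,68)]],crop,s,(0,255,0))
    for y in (-50,50):
        p=D((-56,y,16)); poly(im,c,circ(p[0],p[1],50 if y<0 else 40,20.5 if y<0 else 25),crop,s,(255,0,255))
    for t,x,y in [("dropper_bottle",482,97),("sample_jar",489.5,170),("glass_beaker",485,2)]:
        for h,r in PROF[t]: poly(im,c,circ(x,y,h,r),crop,s,(0,255,0))
    cv2.imwrite(f"pics/{tag}_{n}.png",im)
    print(n,[ (d["at"],plane(c,d["at"],68)) for d in finder.place_of(n,"drawer_handle")])
print(D((-146,0,68)))
E
python3 o1.py a 694.1 67.9 -4.9
```

```text
top [([302.6, 218.8], array([550.503 ,  73.2385,  68.    ]))]
side [([325.1, 217.7], array([549.5355,  92.9872,  68.    ])), ([277.6, 225.3], array([656.0417, 168.6717,  68.    ])), ([341.4, 255.6], array([458.2136, 256.2632,  68.    ]))]
[548.6336  80.3709  68.    ]
```

View pics/a_top.png

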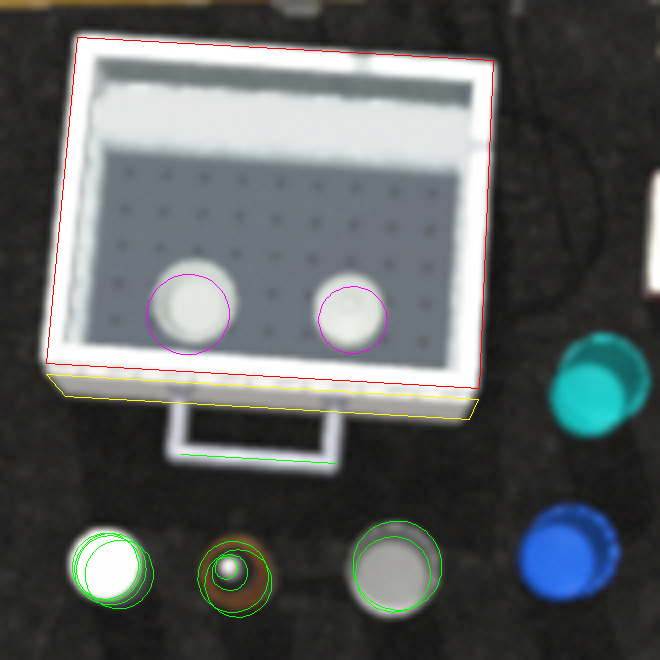

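View pics/a_side.png

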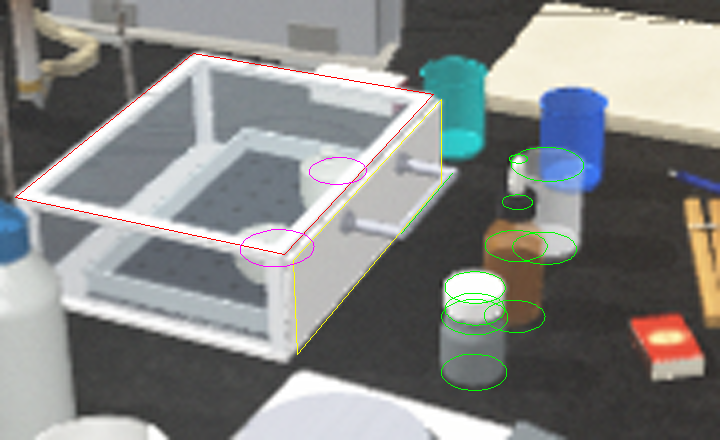

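```bash
python3 -m crank '[[[0,0,0],-0.12],[[0,0,0],-0.12],[[0,0,0],-0.12],[[0,0,0],-0.12],[[0,0,0],-0.12],[[0,0,0],-0.12],[[0,0,0],-0.12],[[0,0,0],-0.12],[[0,0,0],-0.056]]' 1 15
cat > d.py <<'E'
# usage: d.py x y zgrasp -> tool-frame delta (mm) from measured pose
from h import *
import sys
o=get_obs(); M=R.from_quat(o["tool_rot"]).as_matrix()
t=np.array([float(v) for v in sys.argv[1:4]])+[0,0,6]
print("tcp",o["ee_pos"].round(1),"delta",(M.T@(t-o["ee_pos"])).round(1),"yaw",np.degrees(np.arctan2(M[1,0],M[0,0])).round(2),"w",round(o["grip_width"],1),"t",o["t"])
E
python3 d.py 490 170.5 150; python3 d.py 490 170.5 32
```

```text
t: 2.75
ee_pos: [237.7, -468.1, 215.8]
tool_rot: [0.707, -0.028, 0.028, -0.707]
force: [0.0, -0.7, -0.4]
grip_width: 91.9
tcp [ 237.7 -468.1  215.8] delta [201.3  59.8 656.5] yaw -4.51 w 91.9 t 2.75
tcp [ 237.7 -468.1  215.8] delta [201.3 177.8 656.5] yaw -4.51 w 91.9 t 2.75
```

```bash
python3 -m crank '[[[0.011,0,0.036],0],[[0.011,0,0.036],0],[[0.011,0,0.036],0],[[0.011,0,0.036],0],[[0.011,0,0.036],0],[[0.011,0,0.036],0],[[0.011,0,0.036],0],[[0.011,0,0.036],0],[[0.011,0,0.036],0]]'
python3 -m crank '[[[0.011,0,0.036],0],[[0.011,0,0.036],0],[[0.011,0,0.036],0],[[0.011,0,0.036],0],[[0.011,0,0.036],0],[[0.011,0,0.036],0],[[0.011,0,0.036],0],[[0.011,0,0.036],0],[[0.014,0,0.036],-0.005],[[0,0.03,0],0],[[0,0,0],0]]' 0.7
python3 d.py 490 170.5 150; python3 d.py 490 170.5 32
```

```text
t: 3.5
ee_pos: [364.1, -152.0, 216.1]
tool_rot: [0.707, -0.03, 0.03, -0.706]
force: [1.0, 0.5, 1.1]
grip_width: 91.8
t: 4.42
ee_pos: [491.0, 161.9, 181.7]
tool_rot: [0.707, -0.029, 0.025, -0.706]
force: [-0.7, -0.9, -1.3]
grip_width: 64.1
tcp [491.  161.9 181.7] delta [-1.5 25.7  8.6] yaw -4.39 w 64.1 t 4.4167
tcp [491.  161.9 181.7] delta [ -0.7 143.7   8.8] yaw -4.39 w 64.1 t 4.4167
```

```bash
python3 -m crank '[[[-0.0005,0.036,0.009],0],[[0,0.026,0],0],[[0,0,0],0]]'
cat > shot.py <<'E'
# shot.py tag cam l t r b scale
from h import *
import sys
tag,n=sys.argv[1:3]; l,t,r,b=map(int,sys.argv[3:7]); s=float(sys.argv[7])
c=cam(n); cv2.imwrite(f"pics/{tag}.png",cv2.resize(c["color"][t:b,l:r,::-1],None,fx=s,fy=s,interpolation=cv2.INTER_CUBIC))
E
python3 shot.py b1 side 290 140 420 290 4; python3 shot.py b2 top 200 180 360 310 4; python3 d.py 490 170.5 32
```

```text
t: 4.67
ee_pos: [489.7, 168.4, 119.9]
tool_rot: [0.707, -0.032, 0.025, -0.706]
force: [-0.3, -0.3, -0.6]
grip_width: 64.3
tcp [492.9 168.7 124.4] delta [-2.9 86.4  1.6] yaw -4.63 w 64.3 t 4.7667
```

View pics/b1.png

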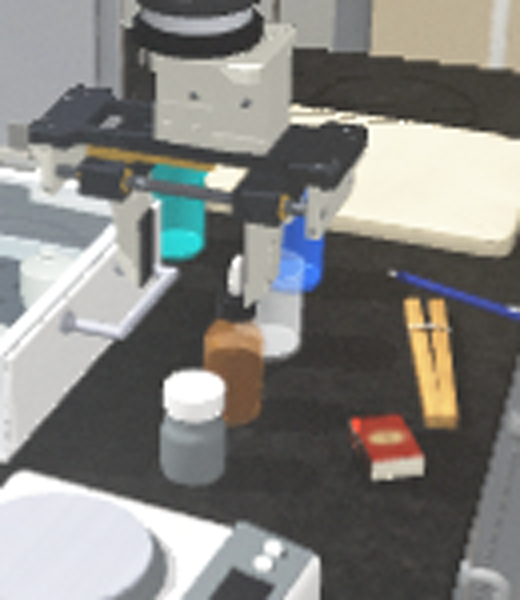

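View pics/b2.png

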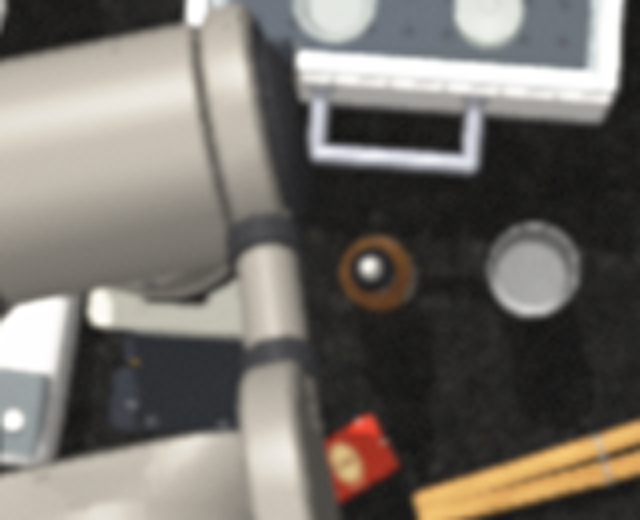

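Run:
```python
from h import *
o=get_obs(); M=R.from_quat(o["tool_rot"]).as_matrix(); p=o["ee_pos"]
print(p)
c=cam("side")
for s in(-32,0,32): print((proj(c,p+M[:,0]*s+M[:,1]*25)-[290,140])*4)
print((proj(c,[490,170.5,64])-[290,140])*4)
for s in ([489,168],[490,170.5],[492,173]): print((proj(c,[*s,64])-[290,140])*4, (proj(c,[*s,0])-[290,140])*4)
```

```text
[492.9316 168.7211 124.3526]
[[239.2345 345.9529]]
[[190.7031 336.4421]]
[[143.0238 327.0858]]
[[193.8001 387.1502]]
[[196.4179 385.4187]] [[195.3126 470.0124]]
[[193.8001 387.1502]] [[192.7566 471.8231]]
[[189.6463 388.6419]] [[188.703 473.382]]
```

```bash
python3 shot.py b3 side 290 140 420 290 4;python3 d.py 490 170.5 32
```

```text
tcp [494.4 169.1 125.9] delta [-4.7 87.9  1. ] yaw -4.63 w 64.0 t 4.8667
```

View pics/b3.png

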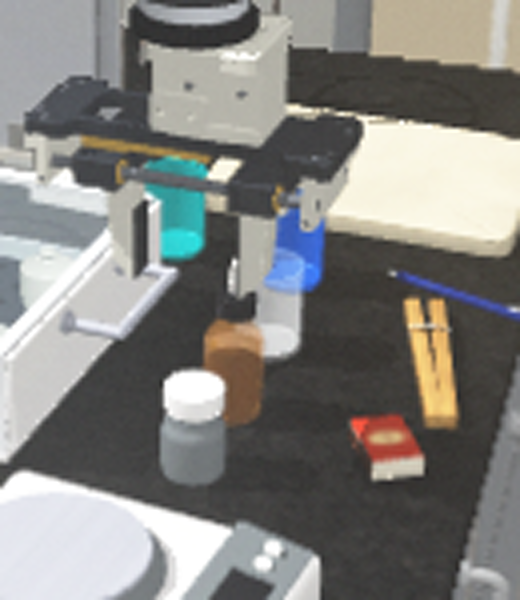

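Run:
```python
from h import *
o=get_obs(); M=R.from_quat(o["tool_rot"]).as_matrix(); p=o["ee_pos"]
print(p,o["joint_positions"],o["t"])
for n in("side","top"):
    c=cam(n); im=c["color"][:,:,::-1].copy()
    for s,a in((-32,25),(32,25),(0,0),(0,25),(-95,-41),(95,-41),(0,-41)):
        q=proj(c,p+M[:,0]*s+M[:,1]*a)[0]; cv2.circle(im,tuple(np.round(q).astype(int)),1,(0,0,255) if a>0 else (0,255,0),-1)
    l,t,r,b=(270,80,440,280) if n=="side" else (150,150,400,350)
    f=3; cv2.imwrite(f"pics/b4{n}.png",cv2.resize(im[t:b,l:r],None,fx=f,fy=f,interpolation=cv2.INTER_CUBIC))
```

```text
[494.3828 169.0863 125.9353] [ 0.1829  0.4266  1.6637 -0.0002  1.0483  0.2639] 4.8667
```

View pics/b4side.png

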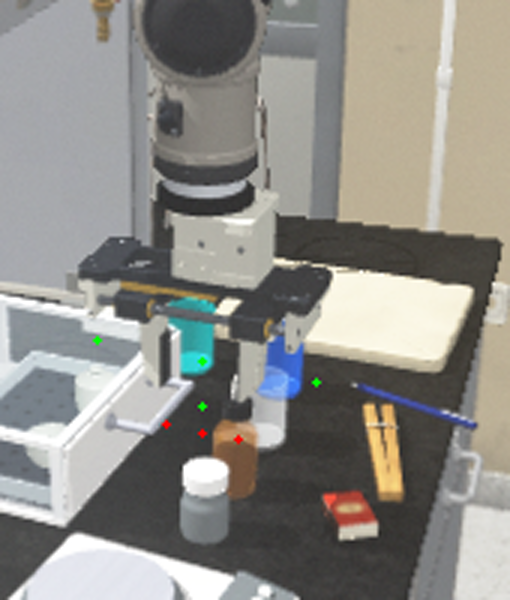

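View pics/b4top.png

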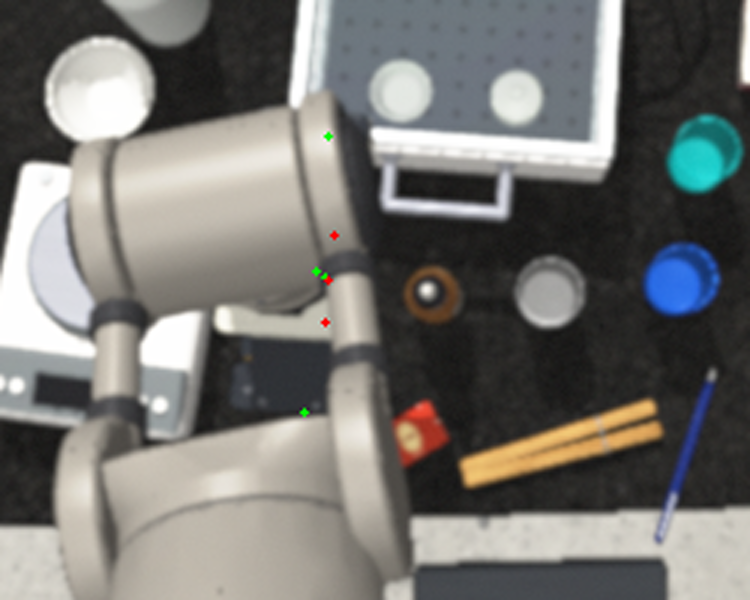

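```bash
python3 -m crank '[[[-0.001,0.03,0],0],[[0,0.03,0],0],[[0,0,0],0],[[0,0,0],0],[[0,0,0],0]]'
cat > tv.py <<'E'
from h import *
import sys
o=get_obs(); M=R.from_quat(o["tool_rot"]).as_matrix(); p=o["ee_pos"]
print(p,o["t"])
for n in("side",):
    c=cam(n); im=c["color"][:,:,::-1].copy()
    w=o["grip_width"]/2
    for s,a in((-w,25),(w,25),(0,6)):
        q=proj(c,p+M[:,0]*s+M[:,1]*a)[0]; cv2.circle(im,tuple(np.round(q).astype(int)),1,(0,0,255),-1)
    l,t,r,b=(270,140,440,280)
    f=4; cv2.imwrite(f"pics/{sys.argv[1]}.png",cv2.resize(im[t:b,l:r],None,fx=f,fy=f,interpolation=cv2.INTER_CUBIC))
E
python3 tv.py b5;  python3 d.py 490 170.5 32
```

```text
t: 5.38
ee_pos: [493.4, 169.7, 65.6]
tool_rot: [-0.706, 0.027, -0.029, 0.707]
force: [1.3, -0.1, 0.7]
grip_width: 64.4
[493.4146 169.6796  65.6134] 5.3833
tcp [493.7 169.7  65.9] delta [-3.9 27.9  0.4] yaw -4.59 w 64.1 t 5.4333
```

View pics/b5.png

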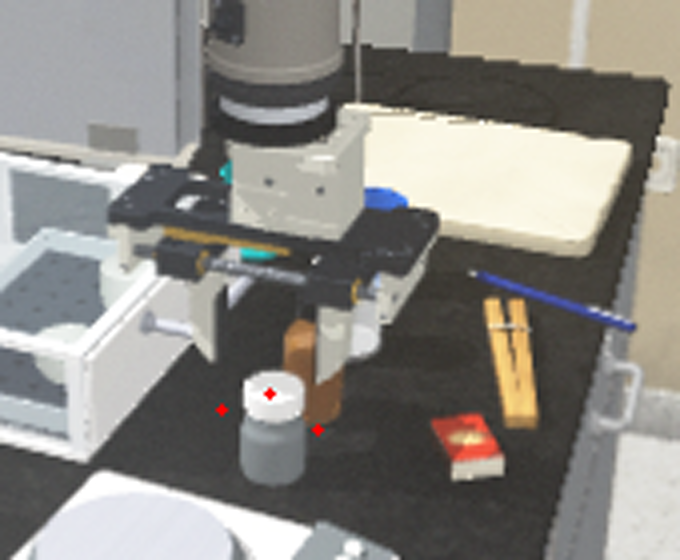

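```bash
python3 -m crank '[[[-0.002,0.03,0],0],[[0,0,0],0],[[0,0,0],0],[[0,0,0],0]]'
python3 tv.py b6;  python3 d.py 490 170.5 32
```

```text
t: 5.77
ee_pos: [491.0, 169.9, 35.3]
tool_rot: [-0.706, 0.028, -0.029, 0.707]
force: [-0.3, 0.9, 2.0]
grip_width: 64.2
[491.0453 169.8962  35.2777] 5.7667
tcp [491.3 169.9  35.4] delta [-1.3 -2.6  0.5] yaw -4.58 w 64.5 t 5.8167
```

View pics/b6.png

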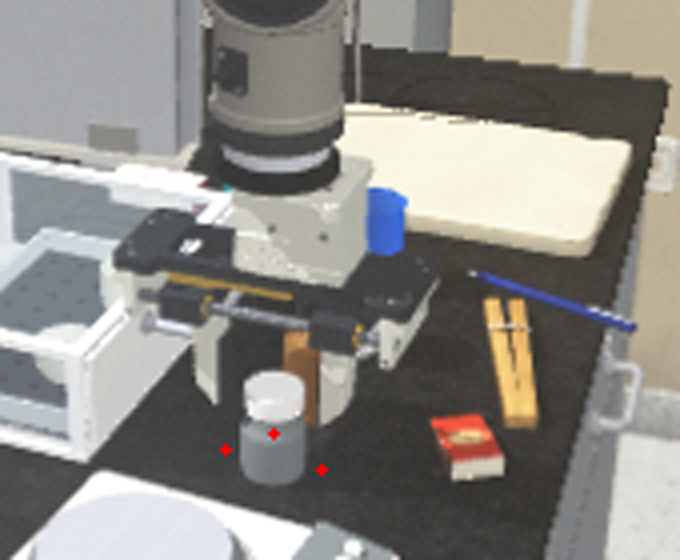

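```bash
python3 - <<'E'
from h import *
c=cam("side")
for px in [(217,403),(320,425)]:
    q=(px[0]/4+270,px[1]/4+140)
    for z in (10,30,45): print(z,plane(c,q,z).round(0))
E
python3 shot.py b7 top 200 170 360 310 4.5
```

```text
10 [545. 116.  10.]
30 [535. 147.  30.]
45 [528. 170.  45.]
10 [471. 122.  10.]
30 [464. 153.  30.]
45 [458. 176.  45.]
```

View pics/b7.png

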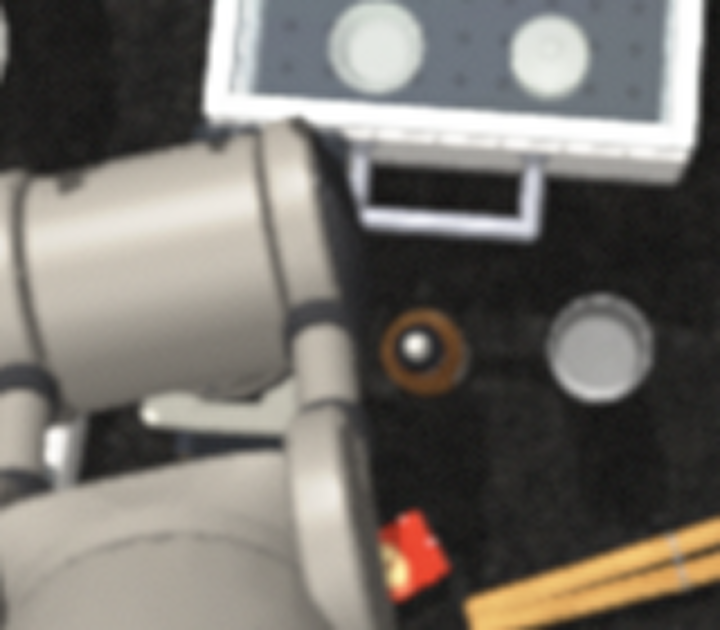

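```bash
python3 -m crank '[[[-0.001,0.008,0],0],[[0,0,0],0],[[0,0,0],0]]'
python3 tv.py b8
```

```text
t: 6.17
ee_pos: [488.8, 169.7, 25.4]
tool_rot: [0.707, -0.029, 0.028, -0.706]
force: [-0.2, 0.1, 1.0]
grip_width: 64.0
[488.794  169.6942  25.4305] 6.1667
```

View pics/b8.png

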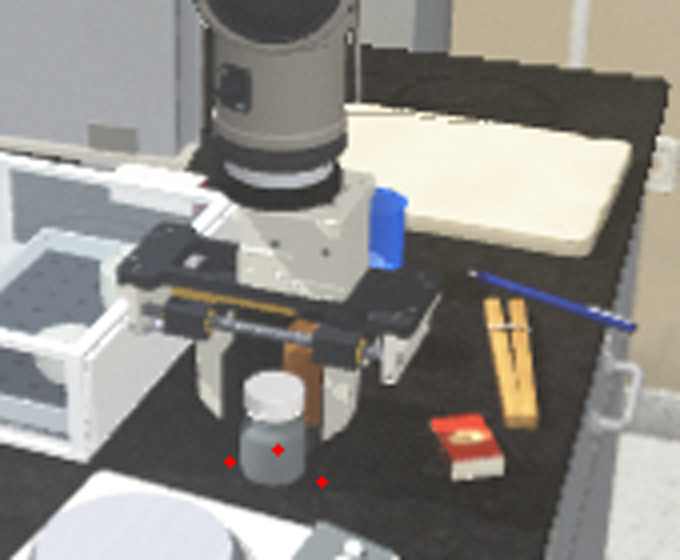

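```bash
python3 -m crank '[[[0.001,0.004,0],0],[[0,0,0],0],[[0,0,0],0]]'; python3 -m crank '[[[0,0.005,0],0],[[0,0,0],0],[[0,0,0],0]]'
python3 tv.py b9
```

```text
t: 6.47
ee_pos: [490.1, 169.7, 21.5]
tool_rot: [0.707, -0.028, 0.028, -0.706]
force: [-0.7, 0.3, -0.4]
grip_width: 64.0
t: 6.72
ee_pos: [489.9, 169.6, 16.4]
tool_rot: [0.707, -0.029, 0.028, -0.706]
force: [-0.6, 0.4, 0.5]
grip_width: 64.4
[489.9482 169.6313  16.4312] 6.7167
```

View pics/b9.png

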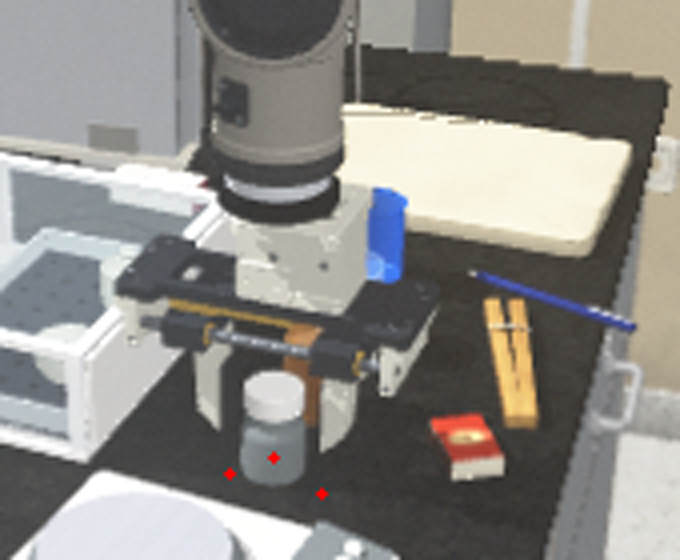

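```bash
python3 -m crank '[[[0,0.008,0],0],[[0,0.008,0],0],[[0,0,0],0],[[0,0,0],0]]'; 
python3 tv.py b10
```

```text
t: 7.1
ee_pos: [489.6, 169.6, -0.0]
tool_rot: [0.707, -0.029, 0.028, -0.706]
force: [0.2, -1.4, 0.2]
grip_width: 64.3
[489.5802 169.5631  -0.0372] 7.1
```

View pics/b10.png

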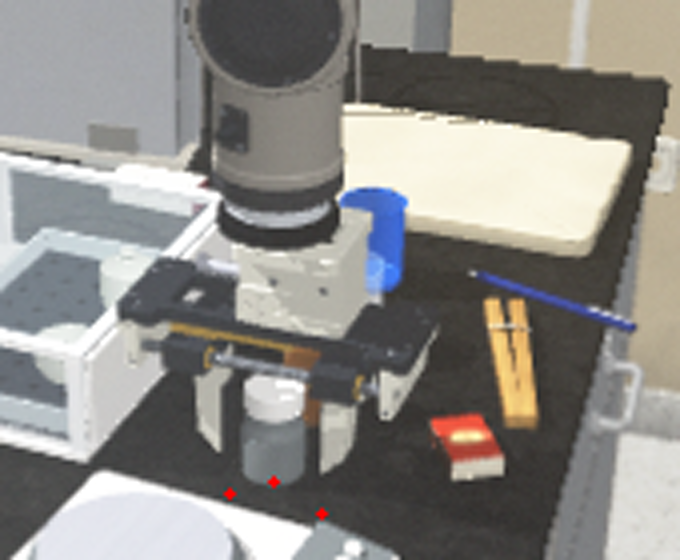

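```bash
python3 -m crank '[[[0,-0.004,0],0],[[0,0,0],0],[[0,0,0],0],[[0,0,0],0],[[0,0,0],0],[[0,0,0],0],[[0,0,0],0],[[0,0,0],0]]' 0.3 15
python3 tv.py b11
```

```text
t: 7.82
ee_pos: [490.4, 169.7, 5.1]
tool_rot: [-0.707, 0.028, -0.028, 0.707]
force: [-0.5, 0.4, 4.4]
grip_width: 41.7
[490.4146 169.7454   5.1082] 7.8167
```

View pics/b11.png

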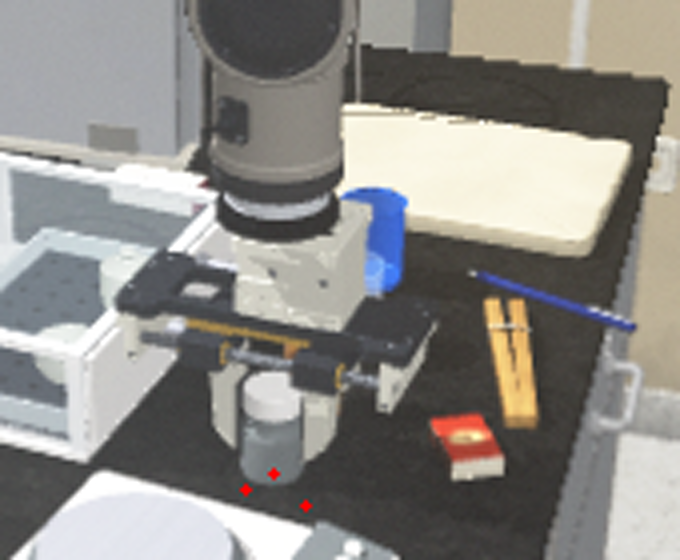

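```bash
python3 -m crank '[[[0,-0.015,0],0],[[0,-0.03,0],0],[[0,-0.035,0],0],[[0,-0.035,0],0],[[0,-0.035,0],0]]' - 20
python3 -m crank '[[[-0.004,0,-0.036],0],[[-0.004,0,-0.036],0],[[-0.004,0,-0.036],0],[[-0.004,0,-0.036],0],[[-0.004,0,-0.036],0],[[-0.004,0,-0.036],0],[[-0.004,0,-0.036],0],[[-0.004,0,-0.036],0],[[-0.004,0,-0.036],0],[[-0.004,0,-0.036],0],[[-0.004,0,-0.036],0],[[-0.004,0,-0.036],0]]'
python3 -m crank '[[[-0.004,0,-0.036],0],[[-0.004,0,-0.036],0],[[0,0,0],0],[[0,0,0],0]]'
python3 d.py 395 -330 44;python3 shot.py b12 side 250 60 450 230 4;python3 shot.py b13 top 290 120 530 320 3
```

```text
t: 8.28
ee_pos: [489.5, 169.6, 155.7]
tool_rot: [0.707, -0.029, 0.028, -0.706]
force: [1.3, 0.7, -1.1]
grip_width: 41.0
t: 9.28
ee_pos: [406.9, -258.6, 154.4]
tool_rot: [-0.706, 0.029, -0.028, 0.707]
force: [1.3, -0.6, -1.3]
grip_width: 41.0
t: 9.62
ee_pos: [393.2, -329.4, 154.0]
tool_rot: [-0.706, 0.03, -0.029, 0.707]
force: [0.5, -0.2, -0.8]
grip_width: 41.6
tcp [ 393.2 -329.4  154. ] delta [  1.9 104.   -0.5] yaw -4.78 w 41.6 t 9.6167
```

View pics/b12.png

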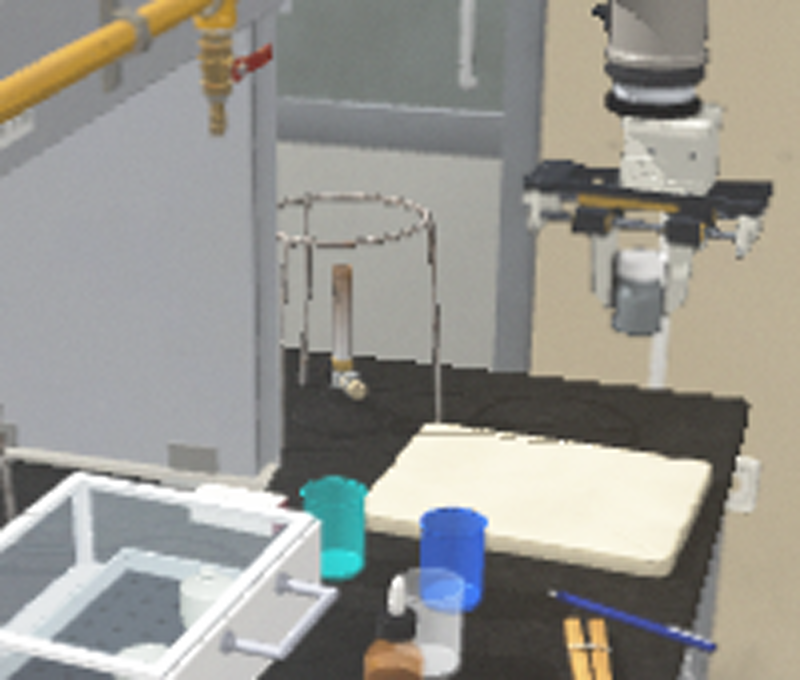

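View pics/b13.png

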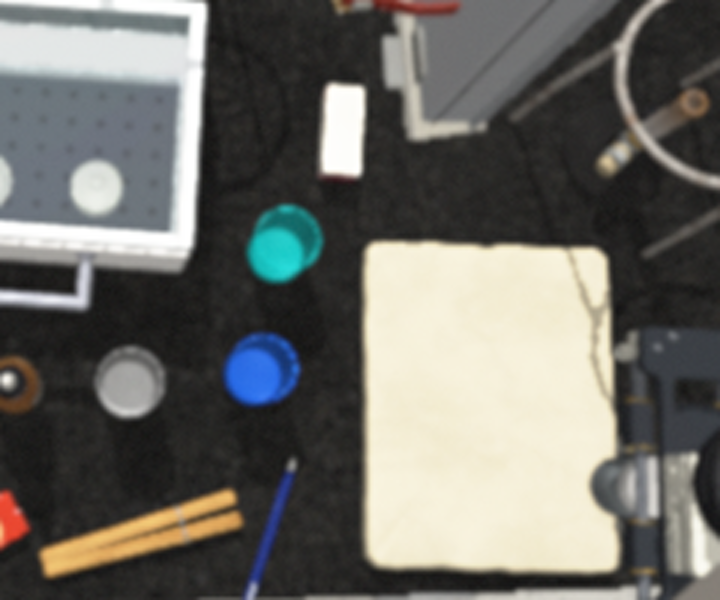

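```bash
cat > tri.py <<'E'
from h import *
def tri(cs,ps):
    A=np.zeros((3,3));b=np.zeros(3)
    for c,p in zip(cs,ps):
        u=plane(c,p,0)-c["eye"];u/=np.linalg.norm(u);Q=np.eye(3)-np.outer(u,u);A+=Q;b+=Q@c["eye"]
    x=np.linalg.solve(A,b);return x,[proj(c,x)[0]-np.array(p) for c,p in zip(cs,ps)]
E
python3 - <<'E'
from tri import *
cs=[cam("side"),cam("top")]
for n in("side","top"): print([(d["rect"],round(d["confidence"],2)) for d in finder.regions_of(n,"sample_jar")],[(d["at"]) for d in finder.place_of(n,"sample_jar")])
# cap top: side crop(637,262) ; top cap 
print(tri(cs,[(638/4+250,292/4+60),(618/3+290,486/3+120)]))
for z in (100,150,200,250): print(z,plane(cs[1],(495,281.7),z).round(),plane(cs[0],(638/4+250,292/4+60),z).round())
E
```

```text
[([403.9, 125.4, 14.3, 20.7], 0.72)] [[408.8, 143.1]]
[([484.1, 273.7, 24.4, 17.7], 0.8), ([406.9, 199.8, 87.8, 112.9], 0.48)] [[489.9, 280.8], [305.8, 164.6]]
(array([ 393.5586, -312.8488,  188.3287]), [array([-0.4422,  0.0103]), array([0.1975, 0.7051])])
100 [ 394. -348.  100.] [ 424. -571.  100.]
150 [ 395. -327.  150.] [ 406. -425.  150.]
200 [ 396. -306.  200.] [ 388. -279.  200.]
250 [ 397. -285.  250.] [ 370. -134.  250.]
```

Run:
```python
from h import *
c=cam("top")
for p in [(364,242),(607,248),(620,570),(368,570)]: print(plane(c,(p[0]/3+290,p[1]/3+120),18).round())
c=cam("side")
for p in [(435,424),(710,460),(665,572),(368,510)]: print(plane(c,(p[0]/4+250,p[1]/4+60),18).round())
```

```text
[ 596. -194.   18.]
[ 585. -396.   18.]
[ 327. -379.   18.]
[ 334. -180.   18.]
[ 575. -393.   18.]
[ 328. -386.   18.]
[ 336. -163.   18.]
[ 584. -202.   18.]
```

```bash
python3 -m crank '[[[0.001,0.03,0],0],[[0,0.03,0],0],[[0,0.03,0],0],[[0,0.02,0],0],[[0,0.01,0],0],[[0,0.004,0],0],[[0,0,0],0],[[0,0,0],0]]'
python3 tv.py b14
```

```text
t: 10.78
ee_pos: [395.8, -328.9, 31.8]
tool_rot: [0.707, -0.028, 0.029, -0.706]
force: [-0.6, -0.4, -0.3]
grip_width: 41.4
[ 395.755  -328.8765   31.8361] 10.7833
```

```bash
python3 -m crank '[[[0,0.005,0],0],[[0,0,0],0],[[0,0,0],0]]'; python3 -m crank '[[[0,0.002,0],0],[[0,0,0],0],[[0,0,0],0]]';  python3 -m crank '[[[0,0.002,0],0],[[0,0,0],0],[[0,0,0],0]]'; python3 shot.py b14 side 330 100 450 220 5
```

```text
t: 11.08
ee_pos: [395.2, -328.4, 26.1]
tool_rot: [0.707, -0.028, 0.028, -0.706]
force: [0.2, -0.5, -0.5]
grip_width: 41.3
t: 11.33
ee_pos: [395.1, -328.3, 23.8]
tool_rot: [0.707, -0.028, 0.028, -0.707]
force: [0.1, -1.4, -1.0]
grip_width: 41.3
t: 11.58
ee_pos: [395.3, -328.5, 22.9]
tool_rot: [0.707, -0.028, 0.028, -0.706]
force: [-2.7, 1.5, 9.3]
grip_width: 41.7
```

View pics/b14.png

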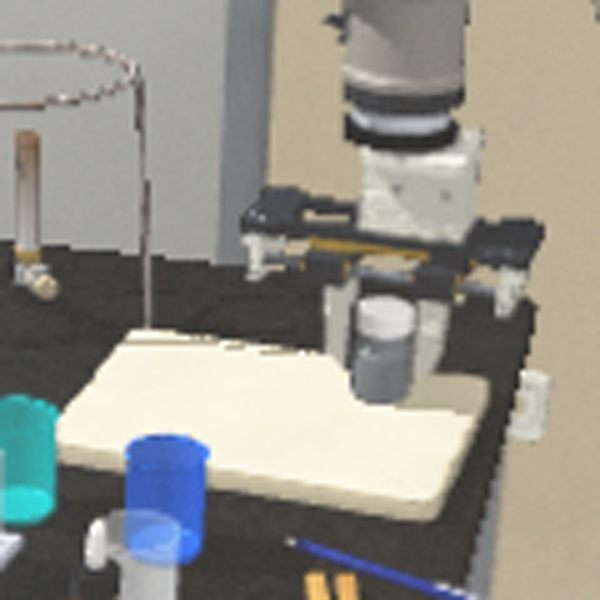

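```bash
python3 -m crank '[[[0,-0.001,0],0],[[0,0,0],0],[[0,0,0],0],[[0,0,0],0],[[0,-0.02,0],0],[[0,-0.04,0],0],[[0,-0.04,0],0]]' 0.7 15
python3 -m crank '[[[0.007,0,0.037],0],[[0.007,0,0.037],0],[[0.007,0,0.037],0],[[0.007,0,0.037],0],[[0.007,0,0.037],0],[[0.007,0,0.037],0],[[0.007,0,0.037],0],[[0.007,0,0.037],0],[[0.007,0,0.037],0],[[0,0,0],0],[[0,0,0],0]]' 0.85
python3 d.py 485.5 2 9; python3 shot.py b15 top 230 170 430 320 4; python3 shot.py b16 side 290 120 440 250 5
```

```text
t: 12.22
ee_pos: [394.2, -327.3, 122.6]
tool_rot: [-0.705, 0.029, -0.027, 0.708]
force: [1.2, -0.7, -0.0]
grip_width: 64.6
t: 13.13
ee_pos: [484.6, 0.4, 122.6]
tool_rot: [0.707, -0.027, 0.027, -0.707]
force: [-0.4, -0.4, -0.5]
grip_width: 77.8
tcp [484.6   0.4 122.6] delta [  0.8 107.6   1.7] yaw -4.34 w 77.8 t 13.1333
```

View pics/b15.png

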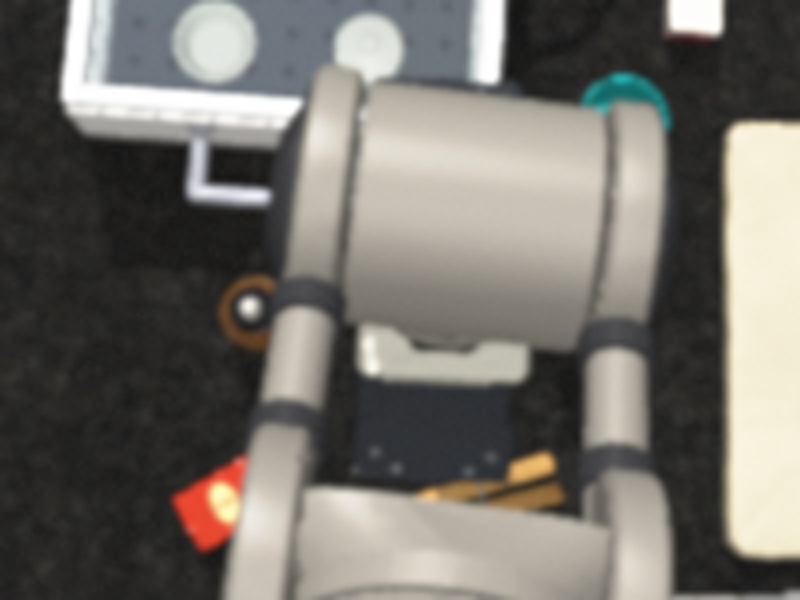

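View pics/b16.png

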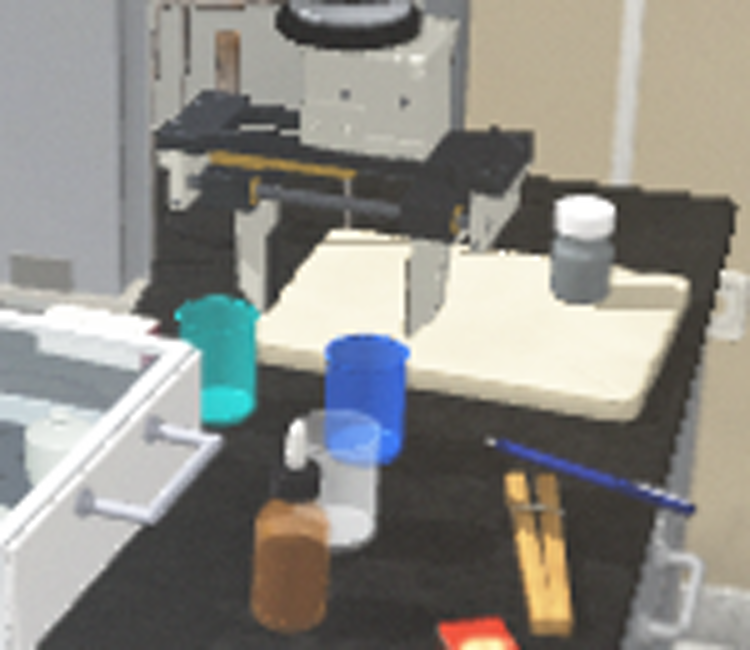

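```bash
python3 -m crank '[[[0.001,0.035,0.0015],0],[[0,0.03,0],0],[[0,0.02,0],0],[[0,0.015,0],0],[[0,0.007,0],0],[[0,0,0],0],[[0,0,0],0],[[0,0,0],0]]'
python3 shot.py b17 side 290 120 440 250 5;python3 d.py 485.5 2 9
```

```text
t: 13.9
ee_pos: [486.4, -0.7, 16.8]
tool_rot: [0.707, -0.028, 0.029, -0.706]
force: [0.1, 0.6, 0.2]
grip_width: 78.3
tcp [486.5  -0.5  16.9] delta [-1.2  1.9  2.4] yaw -4.62 w 78.1 t 13.95
```

View pics/b17.png

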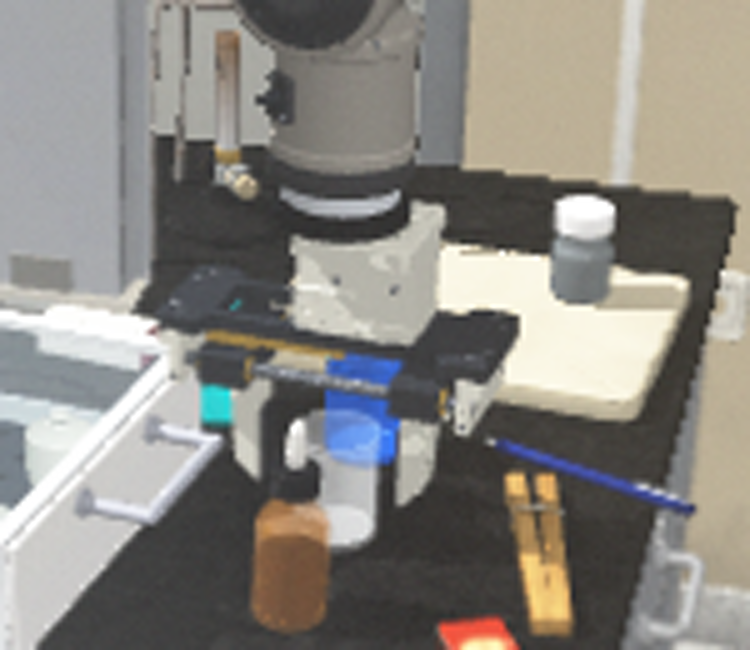

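```bash
python3 -m crank '[[[-0.004,0.001,0.003],0],[[0,0,0],0],[[0,0,0],0]]' 0.62
python3 shot.py b18 side 290 120 440 250 5;python3 d.py 485.5 2 9
```

```text
t: 14.2
ee_pos: [481.8, 3.6, 15.2]
tool_rot: [0.707, -0.028, 0.028, -0.707]
force: [-0.4, -0.7, 0.5]
grip_width: 62.5
tcp [481.9   3.5  15.2] delta [ 3.7  0.2 -1.2] yaw -4.56 w 59.3 t 14.25
```

View pics/b18.png

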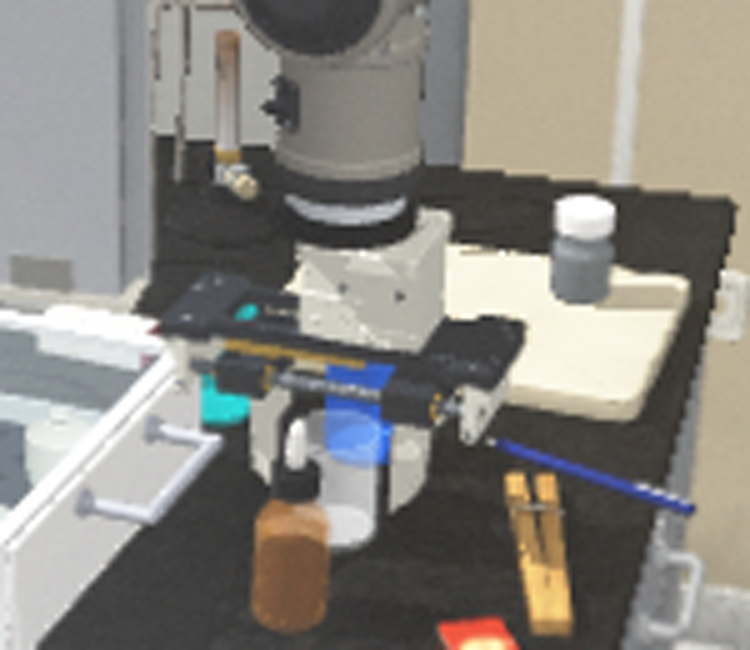

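```bash
python3 -m crank '[[[0,0,0],0],[[0,0,0],0],[[0,0,0],0],[[0,0,0],0],[[0,0,0],0]]' 0.4 12
python3 shot.py b19 side 290 120 440 250 5;python3 d.py 485.5 2 9
```

```text
t: 14.67
ee_pos: [482.1, 3.3, 14.9]
tool_rot: [0.707, -0.028, 0.028, -0.707]
force: [-0.6, 0.3, 3.2]
grip_width: 50.4
tcp [482.1   3.3  14.9] delta [ 3.5 -0.1 -1. ] yaw -4.59 w 50.5 t 14.7167
```

View pics/b19.png

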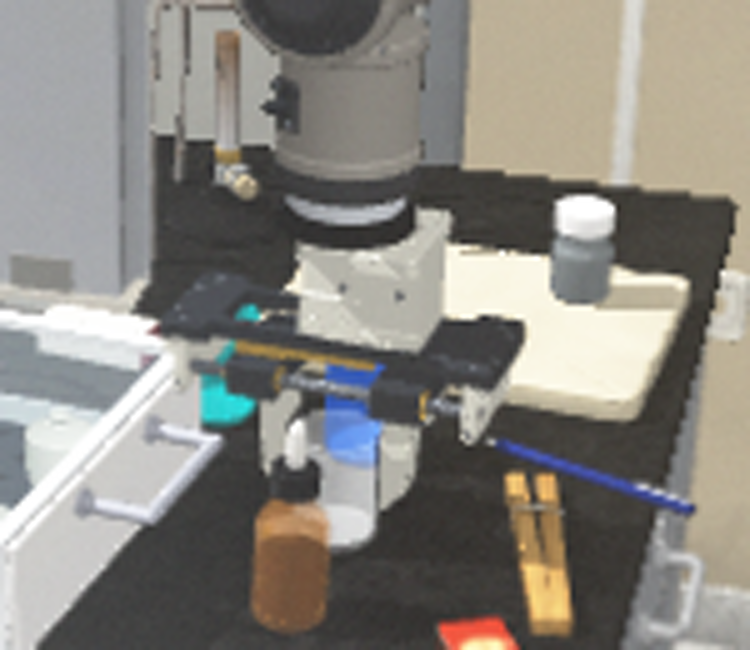

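```bash
python3 -m crank '[[[0,-0.015,0],0],[[0,-0.03,0],0],[[0,-0.035,0],0],[[0,-0.035,0],0],[[-0.0083,0,-0.032],0],[[-0.0083,0,-0.032],0],[[-0.0083,0,-0.032],0],[[-0.0083,0,-0.032],0],[[-0.0083,0,-0.032],0],[[-0.0083,0,-0.032],0],[[-0.0083,0,-0.032],0],[[-0.0083,0,-0.032],0]]'
python3 -m crank '[[[0,0.035,0],0],[[0,0.03,0],0],[[0,0.015,0],0],[[0,0.008,0],0],[[0,0,0],0],[[0,0,0],0]]'
python3 shot.py b20 side 330 100 450 220 5
```

```text
t: 15.72
ee_pos: [394.2, -247.8, 129.7]
tool_rot: [-0.706, 0.028, -0.028, 0.707]
force: [0.1, 0.7, -1.4]
grip_width: 49.9
t: 16.22
ee_pos: [395.5, -246.6, 42.1]
tool_rot: [0.707, -0.028, 0.028, -0.707]
force: [0.1, 0.4, 0.2]
grip_width: 50.0
```

View pics/b20.png

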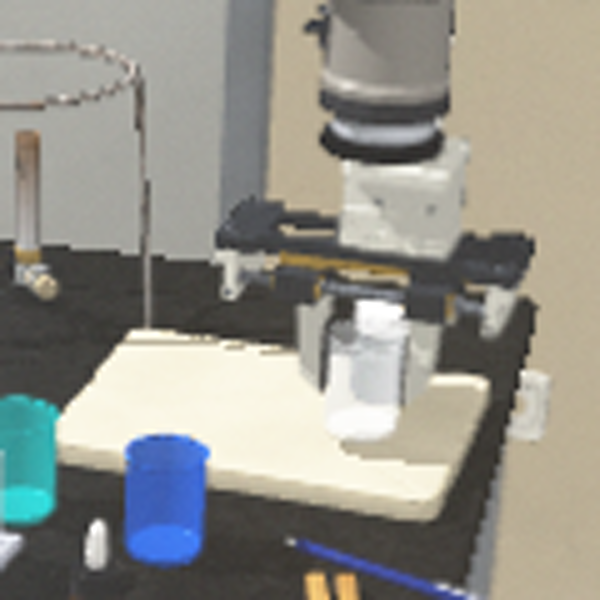

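```bash
python3 -m crank '[[[0,0.006,0],0],[[0,0.002,0],0],[[0,0.001,0],0],[[0,0,0],0],[[0,0,0],0]]'; python3 d.py 485 3 9
```

```text
t: 16.68
ee_pos: [395.4, -246.6, 33.0]
tool_rot: [0.707, -0.028, 0.028, -0.706]
force: [0.4, -0.1, -0.2]
grip_width: 50.3
tcp [ 395.4 -246.6   33. ] delta [ 69.4  18.  255.9] yaw -4.58 w 50.3 t 16.6833
```

```bash
python3 -m crank '[[[0,0.001,0],0],[[0,0,0],0],[[0,0,0],0]]'; python3 -m crank '[[[0,0,0],0],[[0,0,0],0],[[0,0,0],0],[[0,-0.02,0],0],[[0,-0.03,0],0],[[0,-0.03,0],0],[[0,-0.03,0],0]]' 0.7 15
python3 -m crank '[[[0.006,0,0.035],0],[[0.006,0,0.035],0],[[0.006,0,0.035],0],[[0.006,0,0.035],0],[[0.006,0,0.035],0],[[0.006,0,0.035],0],[[0.006,0,0.035],0],[[0.006,0,0.035],0],[[0.006,0,0.035],0],[[0.005,0,0.035],0],[[0,0,0],0],[[0,0,0],0]]' 0.5
python3 d.py 482 97 45; python3 shot.py b21 side 290 120 440 250 5
```

```text
t: 16.93
ee_pos: [395.7, -246.8, 32.7]
tool_rot: [0.707, -0.028, 0.029, -0.706]
force: [-1.5, 1.4, 7.8]
grip_width: 50.1
t: 17.52
ee_pos: [394.9, -246.2, 142.8]
tool_rot: [-0.706, 0.029, -0.028, 0.707]
force: [0.7, -0.9, 0.1]
grip_width: 64.5
t: 18.52
ee_pos: [481.8, 99.2, 141.4]
tool_rot: [0.707, -0.027, 0.027, -0.706]
force: [-0.1, -0.8, 0.4]
grip_width: 45.9
tcp [481.8  99.2 141.4] delta [ 0.4 90.4 -2.1] yaw -4.37 w 45.9 t 18.5167
```

View pics/b21.png

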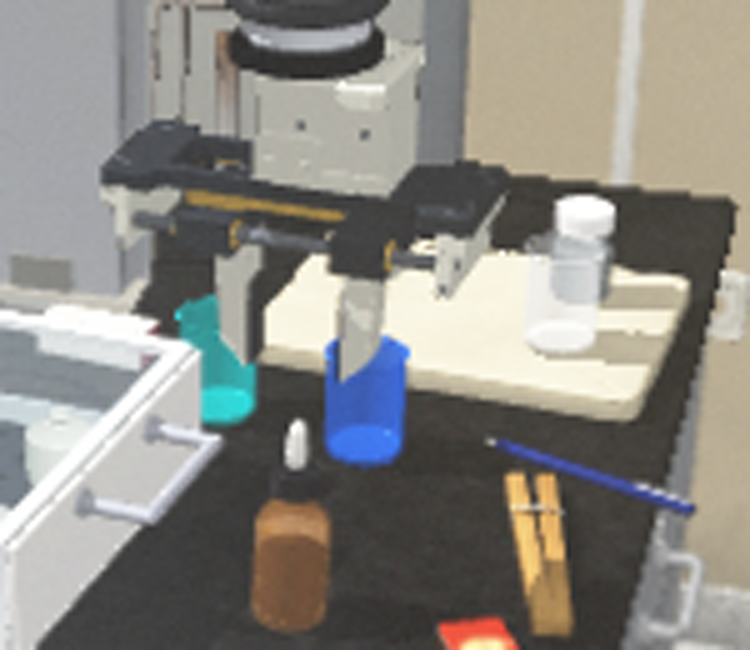

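```bash
python3 -m crank '[[[0,0.03,-0.002],0],[[0,0.03,0],0],[[0,0.015,0],0],[[0,0.01,0],0],[[0,0.005,0],0],[[0,0,0],0],[[0,0,0],0]]'
python3 d.py 482 97 45; python3 shot.py b22 side 290 120 440 250 5
```

```text
t: 19.15
ee_pos: [482.4, 95.1, 52.4]
tool_rot: [0.707, -0.028, 0.029, -0.707]
force: [-0.8, 0.9, 0.1]
grip_width: 46.0
tcp [482.4  95.1  52.4] delta [-0.6  1.4  1.8] yaw -4.63 w 46.0 t 19.15
```

View pics/b22.png

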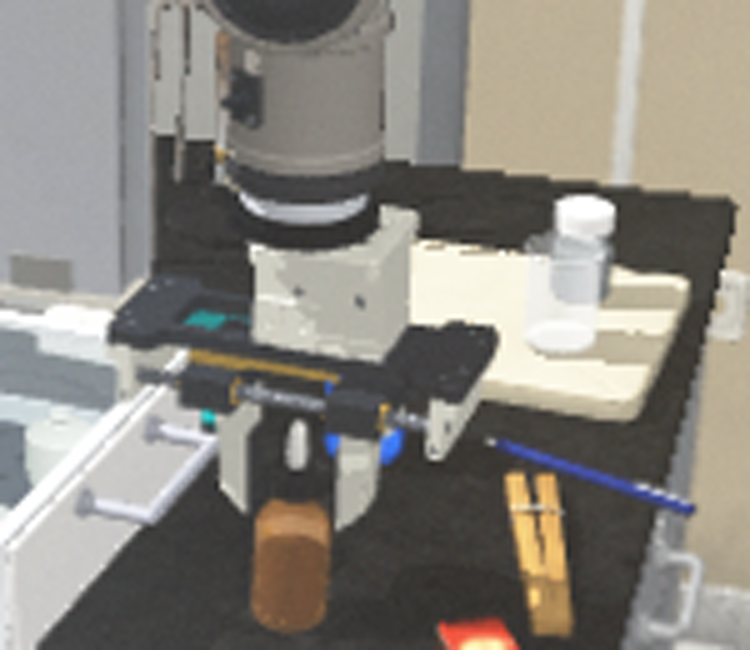

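```bash
python3 -m crank '[[[0,0.001,0.001],0],[[0,0,0],0],[[0,0,0],0],[[0,0,0],0],[[0,0,0],0],[[0,0,0],0]]' 0.1 20
python3 d.py 482 97 45; python3 shot.py b23 side 290 120 440 250 5
```

```text
t: 19.7
ee_pos: [482.6, 96.6, 51.4]
tool_rot: [0.707, -0.028, 0.029, -0.707]
force: [0.8, -0.1, 5.0]
grip_width: 33.5
tcp [482.6  96.6  51.4] delta [-0.7  0.4  0.3] yaw -4.58 w 33.5 t 19.7
```

View pics/b23.png

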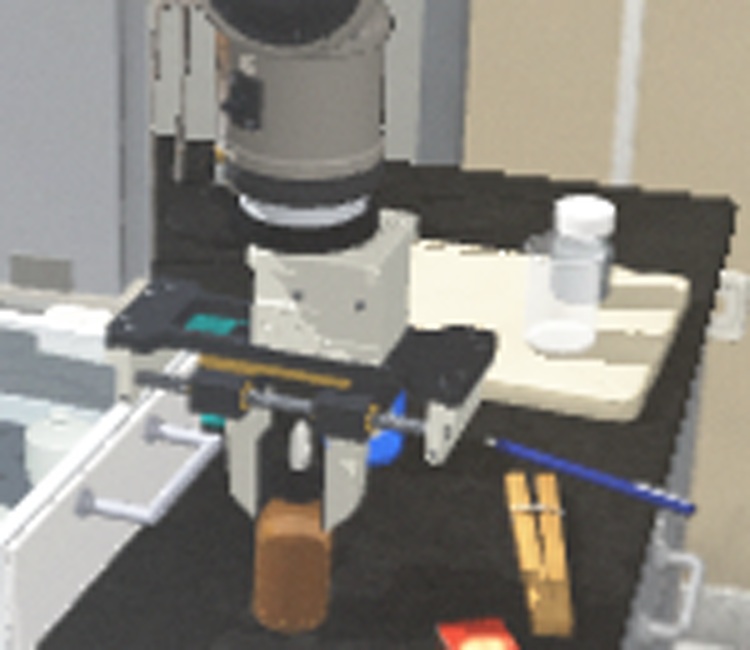

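```bash
python3 -m crank '[[[0,0,0],0],[[0,-0.006,0],0],[[0,0,0],0]]' 0.45; python3 -m crank '[[[0,0,0],0],[[0,0,0],0],[[0,0,0],0],[[0,0,0],0],[[0,0,0],0],[[0,0,0],0]]' 0.1 20
python3 d.py 482 97 45; python3 shot.py b24 side 310 180 390 250 8
```

```text
t: 20.0
ee_pos: [481.8, 96.7, 57.3]
tool_rot: [0.707, -0.028, 0.028, -0.707]
force: [0.4, 0.1, 0.3]
grip_width: 41.3
t: 20.5
ee_pos: [481.8, 96.6, 56.6]
tool_rot: [0.707, -0.028, 0.028, -0.706]
force: [0.9, 0.0, -0.5]
grip_width: 29.9
tcp [481.8  96.6  56.6] delta [0.2 5.6 0.4] yaw -4.59 w 29.9 t 20.5
```

View pics/b24.png

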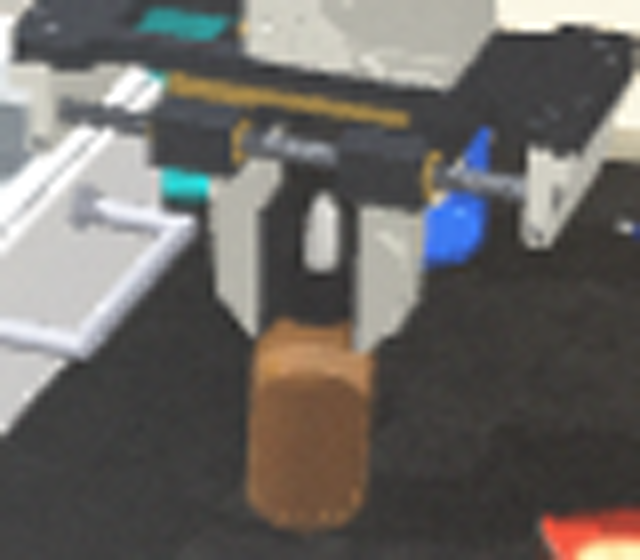

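```bash
python3 -m crank '[[[0,-0.01,0],0],[[0,-0.025,0],0],[[0,-0.035,0],0],[[0,-0.035,0],0],[[0,0,0],0]]' - 25; python3 -m crank '[[[0.0067,0,-0.0347],0],[[0.0067,0,-0.0347],0],[[0.0067,0,-0.0347],0],[[0.0067,0,-0.0347],0],[[0.0067,0,-0.0347],0],[[0.0067,0,-0.0347],0],[[0.0067,0,-0.0347],0],[[0.0067,0,-0.0347],0],[[0.0067,0,-0.0347],0],[[0.0067,0,-0.0347],0],[[0.0067,0,-0.0347],0]]'
python3 -m crank '[[[0,0.03,0],0],[[0,0.025,0],0],[[0,0.013,0],0],[[0,0,0],0],[[0,0,0],0],[[0,0,0],0]]'
python3 d.py 482 97 45; python3 shot.py b25 side 310 80 450 220 5
```

```text
t: 20.97
ee_pos: [485.5, 96.9, 168.8]
tool_rot: [-0.706, 0.024, -0.032, 0.707]
force: [1.2, -0.1, -0.1]
grip_width: 29.5
t: 21.88
ee_pos: [524.6, -291.4, 162.0]
tool_rot: [-0.706, 0.028, -0.028, 0.707]
force: [1.1, 1.0, -1.5]
grip_width: 29.2
t: 22.38
ee_pos: [525.6, -290.0, 95.2]
tool_rot: [0.707, -0.028, 0.029, -0.706]
force: [-0.3, -0.1, -0.7]
grip_width: 29.3
tcp [ 525.6 -290.    95.2] delta [-74.4  43.6 382.4] yaw -4.57 w 29.3 t 22.3833
```

View pics/b25.png

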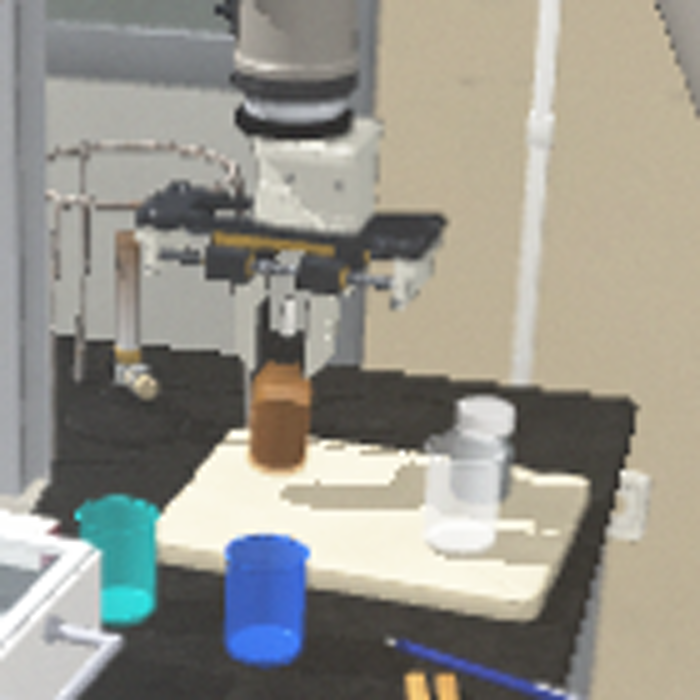

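```bash
python3 -m crank '[[[0,0.01,0],0],[[0,0.006,0],0],[[0,0.003,0],0],[[0,0,0],0],[[0,0,0],0]]';python3 -m crank '[[[0,0.002,0],0],[[0,0,0],0],[[0,0,0],0]]'
```

```text
t: 22.85
ee_pos: [525.0, -289.6, 75.2]
tool_rot: [0.707, -0.028, 0.028, -0.706]
force: [-0.9, 0.5, 3.1]
grip_width: 29.1
t: 23.1
ee_pos: [525.4, -290.0, 75.0]
tool_rot: [0.707, -0.028, 0.029, -0.706]
force: [-3.6, 2.5, 14.8]
grip_width: 29.1
```

```bash
python3 -m crank '[[[0,-0.0015,0],0],[[0,0,0],0],[[0,0,0],0],[[0,0,0],0],[[0,-0.015,0],0],[[0,-0.03,0],0],[[0,-0.035,0],0],[[0,-0.03,0],0]]' 0.5
python3 -m crank '[[[-0.0007,0,0.037],0],[[-0.0007,0,0.037],0],[[-0.0007,0,0.037],0],[[-0.0007,0,0.037],0],[[-0.0007,0,0.037],0],[[-0.0007,0,0.037],0],[[-0.0007,0,0.037],0],[[-0.0007,0,0.037],0],[[-0.0007,0,0.037],0],[[0,0.04,0.037],0],[[0,0.025,0],0],[[0,0,0],0]]' 0.3
python3 d.py 548.6 80.4 37; python3 shot.py b26 side 270 110 440 250 4.5;python3 shot.py b27 top 230 150 430 300 4
```

```text
t: 23.77
ee_pos: [524.8, -289.7, 185.5]
tool_rot: [-0.706, 0.028, -0.028, 0.707]
force: [0.6, -0.7, -0.4]
grip_width: 45.9
t: 24.77
ee_pos: [544.2, 72.6, 123.9]
tool_rot: [0.707, -0.03, 0.024, -0.706]
force: [-0.9, 0.3, -0.6]
grip_width: 27.6
tcp [544.2  72.6 123.9] delta [ 4.5 80.8  8.2] yaw -4.4 w 27.6 t 24.7667
```

View pics/b26.png

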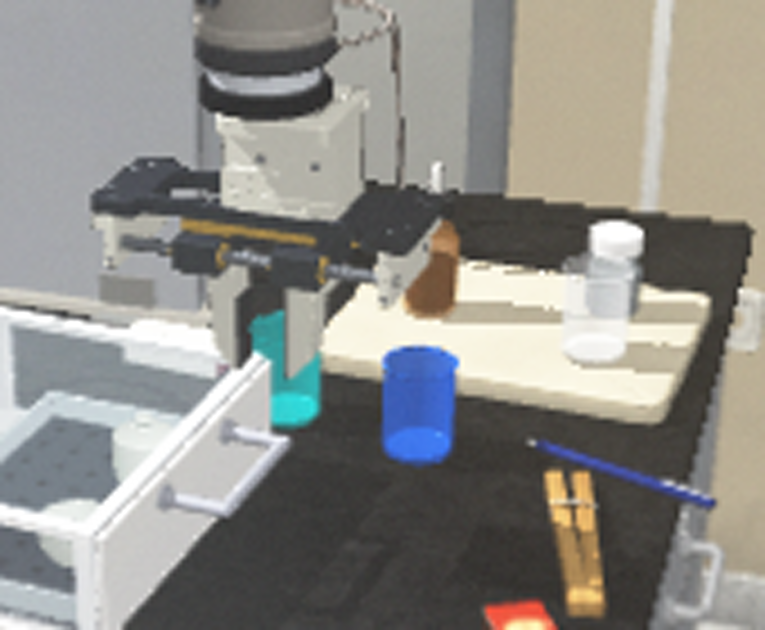

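View pics/b27.png

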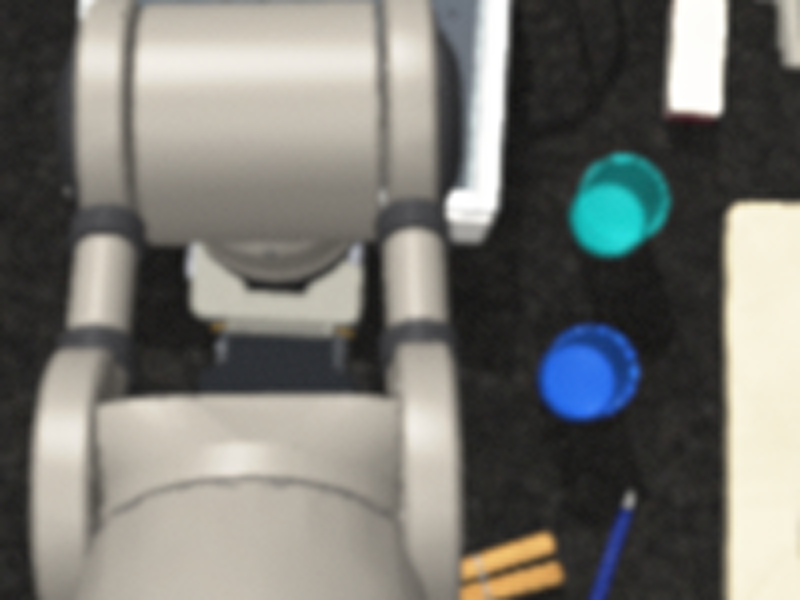

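```bash
python3 - <<'E'
from tri import *
cs=[cam("side"),cam("top")]
for s,t in [((285,441),(337,464)),((226,512),(169,454))]:
    S=(s[0]/4.5+270,s[1]/4.5+110);T=(t[0]/4+235,t[1]/4+105)
    print(tri(cs,[S,T]),plane(cs[0],S,68),plane(cs[1],T,68))
o=get_obs(); M=R.from_quat(o["tool_rot"]).as_matrix(); p=o["ee_pos"]+[0,0,31]
for a in (25,):
  for s in (-13.8,13.8): print((proj(cs[0],p+M[:,0]*s+M[:,1]*a)[0]-[270,110])*4.5)
E
python3 d.py 548.6 80.4 37
```

```text
(array([543.9921,  34.7104,  68.7895]), [array([-0.0684, -0.0109]), array([0.0197, 0.0809])]) [544.2111  33.2907  68.    ] [544.2929  34.7446  68.    ]
(array([551.6425, 131.685 ,  70.2404]), [array([-0.3182, -0.0583]), array([0.0882, 0.3546])]) [551.9701 128.0211  68.    ] [552.8114 132.091   68.    ]
[282.5965 369.9476]
[239.2095 362.2979]
tcp [548.5  70.  130.1] delta [-0.9 87.1 10.4] yaw -4.65 w 27.8 t 24.9667
```

```bash
python3 -m crank '[[[-0.001,0.015,0.01],0],[[0,0.015,0],0],[[0,0.01,0],0],[[0,0,0],0],[[0,0,0],0]]'; python3 d.py 548.1 80.4 37; python3 shot.py b28 side 290 140 390 240 7
```

```text
t: 25.38
ee_pos: [547.7, 80.2, 89.3]
tool_rot: [0.707, -0.029, 0.029, -0.706]
force: [0.3, 0.5, -0.2]
grip_width: 27.3
tcp [547.7  80.2  89.3] delta [ 0.4 46.3  0.2] yaw -4.65 w 27.3 t 25.3833
```

View pics/b28.png

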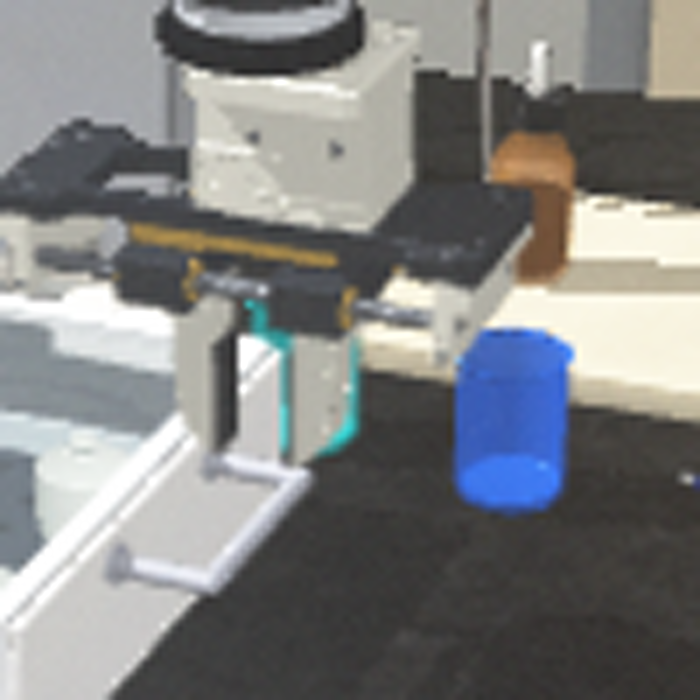

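```bash
python3 -m crank '[[[0,0.015,0],0],[[0,0.015,0],0],[[0,0.01,0],0],[[0,0.006,0],0],[[0,0,0],0],[[0,0,0],0]]'; python3 shot.py b29 side 290 140 390 240 7
```

```text
t: 25.93
ee_pos: [547.6, 80.9, 43.1]
tool_rot: [0.707, -0.028, 0.028, -0.707]
force: [0.6, -0.4, 0.3]
grip_width: 27.4
```

View pics/b29.png

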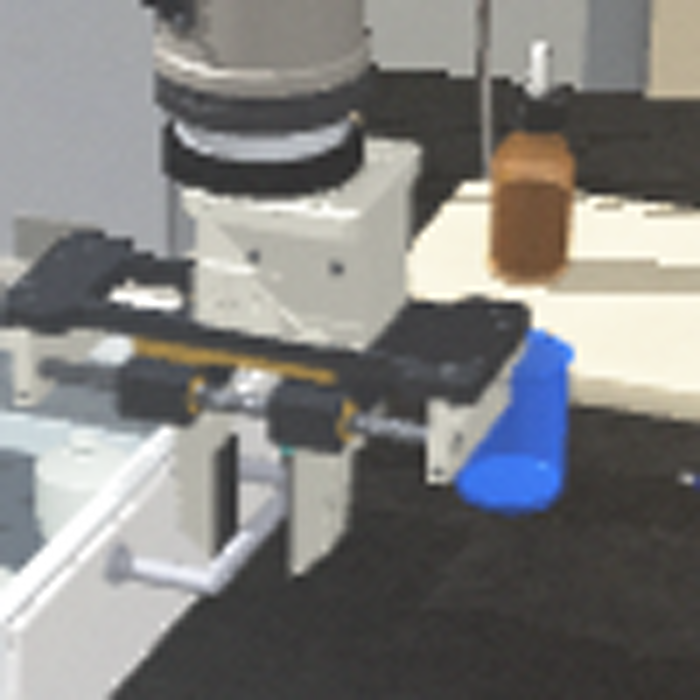

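```bash
python3 -m crank '[[[0,0,0],0],[[0,0,0],0],[[0,0,0],0],[[0,0,0],0],[[0,0,0],0]]' 0.02 20; python3 -m crank '[[[-0.005,0,0],0],[[-0.01,0,0],0],[[-0.015,0,0],0],[[-0.015,0,0],0],[[-0.015,0,0],0],[[-0.015,0,0],0],[[-0.015,0,0],0],[[-0.01,0,0],0],[[-0.008,0,0],0],[[0,0,0],0],[[0,0,0],0]]'
python3 shot.py b30 side 270 140 400 260 6
```

```text
t: 26.4
ee_pos: [547.6, 81.0, 43.1]
tool_rot: [-0.707, 0.028, -0.029, 0.707]
force: [0.3, -0.1, 2.4]
grip_width: 8.2
t: 27.32
ee_pos: [439.0, 91.6, 43.1]
tool_rot: [-0.705, 0.028, -0.029, 0.708]
force: [-0.3, 12.6, 2.3]
grip_width: 8.4
```

View pics/b30.png

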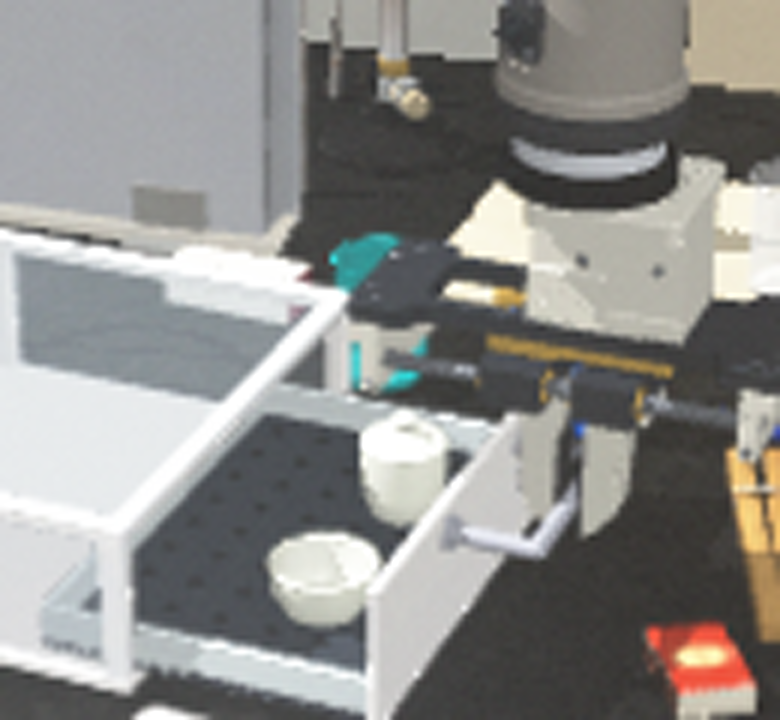

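```bash
python3 -m crank '[[[-0.003,0,0.001],0],[[-0.003,0,0],0],[[0,0,0],0],[[0,0,0],0]]'; python3 -m crank '[[[-0.002,0,0],0],[[0,0,0],0],[[0,0,0],0]]'
```

```text
t: 27.7
ee_pos: [433.5, 92.2, 43.1]
tool_rot: [-0.706, 0.028, -0.029, 0.707]
force: [0.1, 8.0, 4.4]
grip_width: 8.7
t: 27.95
ee_pos: [433.4, 92.3, 43.2]
tool_rot: [-0.706, 0.027, -0.03, 0.707]
force: [5.6, 7.4, -3.9]
grip_width: 8.5
```

```bash
python3 -m crank '[[[0.0015,0,0],0],[[0,0,0],0],[[0,0,0],0],[[0,0,0],0],[[0,-0.03,0],0],[[0,-0.04,0],0],[[0,-0.04,0],0],[[0,-0.03,0],0],[[0,0,-0.04],0],[[0,0,-0.04],0],[[0,0,0],0]]' 0.3
python3 - <<'E'
from fit import *
C={n:cam(n) for n in("top","side")}
for t,g,z0 in [("lidded_crucible",(518,35),16),("open_crucible",(527,135),16)]:
    obs=[]
    for n,c in C.items():
        for d in finder.regions_of(n,t)[:3]:
            l,tp,w,h=d["rect"]; r=np.array([l,tp,l+w,tp+h],float); m=rectm(c,t,*g,z0)
            print(t,n,round(d["confidence"],2),r.round(),m.round())
            if abs(r-m).max()<14: obs.append((c,r,[0,1,2,3]))
    if obs:
        for o in [obs]+[[x] for x in obs]:
            x,f=fit(o,t,g,z0); print("   ",x.round(1),f.round(1))
E
python3 shot.py b31 side 230 140 390 260 5;python3 shot.py b32 top 230 120 400 280 4;python3 d.py 518 35 10
```

```text
t: 28.87
ee_pos: [426.5, 6.3, 183.3]
tool_rot: [0.708, -0.029, 0.03, -0.705]
force: [1.2, 1.0, -0.4]
grip_width: 27.7
lidded_crucible side 0.49 [333. 212. 346. 229.] [335. 209. 350. 229.]
    [522.6  43.8] [-0.8 -1.   0.8  0.9]
    [522.6  43.8] [-0.8 -1.   0.8  0.9]
open_crucible top 0.78 [268. 216. 288. 240.] [267. 221. 288. 242.]
open_crucible top 0.71 [431. 270. 458. 295.] [267. 221. 288. 242.]
open_crucible top 0.51 [444. 215. 471. 234.] [267. 221. 288. 242.]
open_crucible side 0.49 [316. 230. 335. 243.] [319. 231. 338. 246.]
    [535.7 132.7] [ 0.1  1.2  0.9 -2.2  0.6  0.3  0.1  2.2]
    [534.4 133.9] [-0.4  1.7  0.4 -1.6]
    [538.6 126.7] [ 0.3 -0.9 -0.3  0.9]
tcp [426.8  12.3 182.5] delta [ 89.3 166.5  29.7] yaw -4.48 w 27.3 t 29.2667
```

View pics/b31.png

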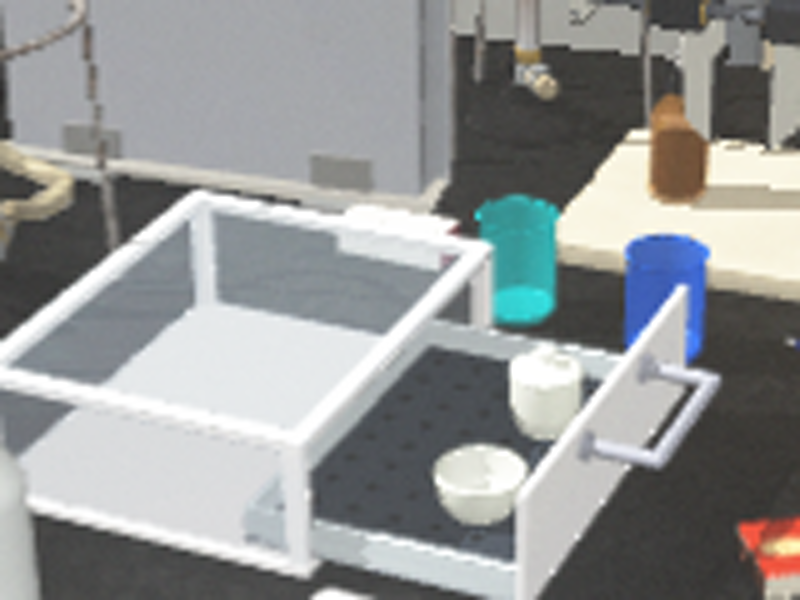

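View pics/b32.png

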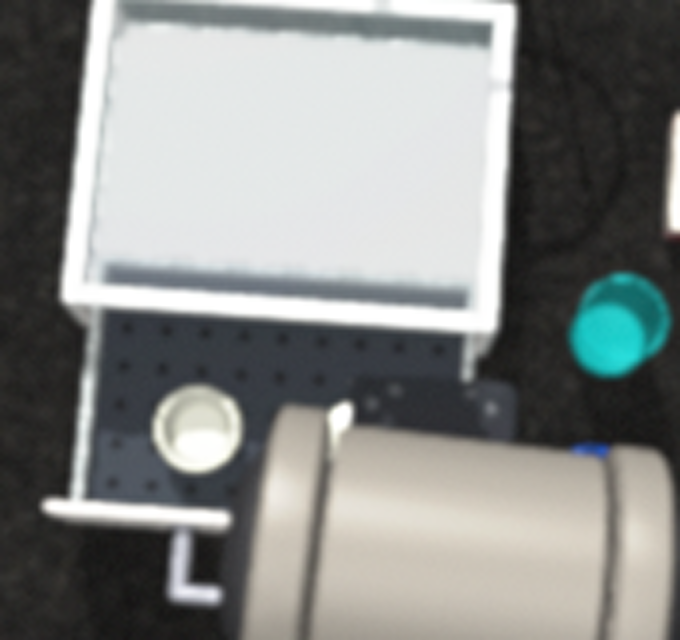

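```bash
python3 -m crank '[[[0,0,-0.04],0],[[0,0,-0.04],0],[[0,0,-0.04],0],[[0,0,-0.03],0],[[0,0,0],-0.12],[[0,0,0],-0.12],[[0,0,0],-0.12],[[0,0,0],-0.12],[[0,0,0],-0.12],[[0,0,0],-0.12],[[0,0,0],-0.12]]' 0.7
python3 -m crank '[[[0,0,0],-0.12],[[0,0,0],-0.12],[[0,0,0],-0.12],[[0,0,0],-0.12],[[0,0,0],-0.12],[[0,0,0],-0.12],[[0,0,0],0]]'
python3 - <<'E'
from fit import *
C={n:cam(n) for n in("top","side")}
for t,g,z0 in [("lidded_crucible",(523,39),16),("open_crucible",(527,135),16)]:
    obs=[]
    for n,c in C.items():
        for d in finder.regions_of(n,t)[:3]:
            l,tp,w,h=d["rect"]; r=np.array([l,tp,l+w,tp+h],float); m=rectm(c,t,*g,z0)
            print(t,n,round(d["confidence"],2),r.round(),m.round())
            if abs(r-m).max()<14: obs.append((c,r,[0,1,2,3]))
    if obs:
        for o in [obs]+[[x] for x in obs]:
            x,f=fit(o,t,g,z0); print("   ",x.round(1),f.round(1))
    print([ (n,d["at"],plane(C[n],d["at"],16).round(1)) for n in C for d in finder.place_of(n,t)[:2]])
E
python3 shot.py b33 top 230 120 400 280 4;python3 d.py 523 39 15
```

```text
t: 30.18
ee_pos: [415.1, -137.4, 182.5]
tool_rot: [-0.656, -0.265, 0.265, 0.656]
force: [-0.6, -0.5, -0.9]
grip_width: 64.4
t: 30.77
ee_pos: [415.1, -137.5, 182.6]
tool_rot: [-0.521, -0.478, 0.478, 0.521]
force: [-0.7, 0.5, -0.8]
grip_width: 64.1
lidded_crucible top 0.68 [308. 220. 328. 237.] [309. 222. 326. 241.]
lidded_crucible side 0.51 [334. 212. 343. 230.] [333. 210. 347. 229.]
    [528.6  39.3] [ 1.   0.1 -2.   0.8 -2.8 -2.1  2.1 -1.2]
    [529.7  38. ] [ 1.5 -0.4 -1.5  0.4]
    [525.3  47.4] [-2.5 -0.6  2.5  0.4]
[('top', [321.2, 228.2], array([533.8,  30.1,  16. ])), ('side', [340.4, 224.8], array([523.9,  30.6,  16. ]))]
open_crucible top 0.77 [267. 218. 290. 238.] [267. 221. 288. 242.]
open_crucible side 0.59 [319. 230. 335. 243.] [319. 231. 338. 246.]
open_crucible side 0.25 [404. 159. 412. 167.] [319. 231. 338. 246.]
    [533.3 131. ] [ 1.8 -0.4 -0.8  0.9 -1.8 -0.6  0.9  2.1]
    [534.  132.2] [ 1.3 -0.6 -1.3  0.6]
    [533.5 126.4] [-1.3 -1.4  1.3  1.2]
[('top', [278.9, 227.6], array([538. , 133.1,  16. ])), ('side', [325.0, 240.7], array([540. , 124.6,  16. ]))]
tcp [ 414.9 -138.2  182.7] delta [186.3 161.7 -91.5] yaw 84.77 w 64.5 t 31.3167
```

View pics/b33.png

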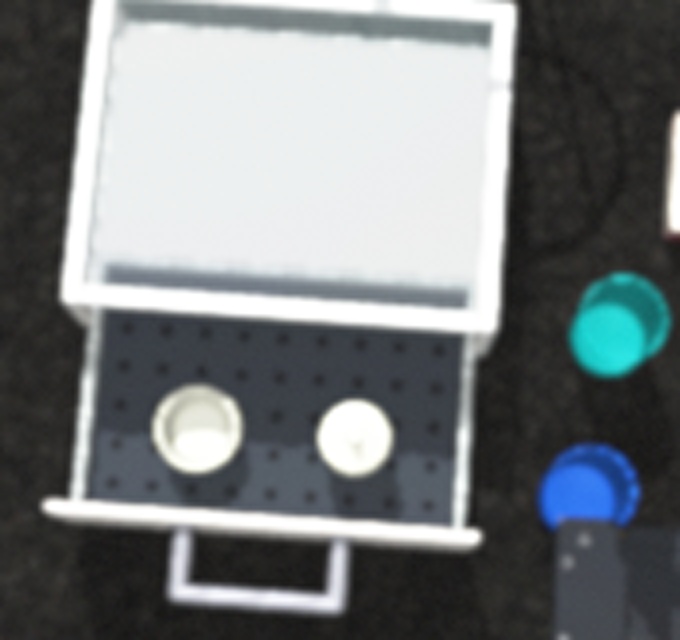

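```bash
python3 - <<'E'
from h import *
c=cam("top"); 
for z in (40,50): print(plane(c,(355/4+230,437/4+120),z))
c=cam("side"); # b31 scale5 lid body centre (546,365)ish at top rim z 53
for z in (50,53): print(plane(c,(546/5+230,372/5+140),z))
E
python3 d.py 527 40 15
```

```text
[528.4707  36.2746  40.    ]
[527.2689  36.3345  50.    ]
[527.2509  32.5143  50.    ]
[525.7805  37.7856  53.    ]
tcp [ 414.9 -138.2  182.7] delta [187.7 161.7 -95.4] yaw 84.78 w 64.3 t 31.4167
```

```bash
python3 -m crank '[[[0.031,0,-0.016],0],[[0.031,0,-0.016],0],[[0.031,0.02,-0.016],0],[[0.031,0.03,-0.016],0],[[0.031,0.02,-0.016],0],[[0.03,0,-0.0155],0],[[0,0,0],0],[[0,0,0],0],[[0,0,0],0]]'
python3 d.py 527 37.5 15;python3 shot.py b34 side 270 110 400 240 6
```

```text
t: 32.17
ee_pos: [524.7, 34.3, 115.5]
tool_rot: [0.522, 0.477, -0.477, -0.522]
force: [-0.4, 0.2, 0.3]
grip_width: 64.2
tcp [524.7  34.3 115.5] delta [ 3.4 94.5 -2.1] yaw 84.83 w 64.2 t 32.1667
```

View pics/b34.png

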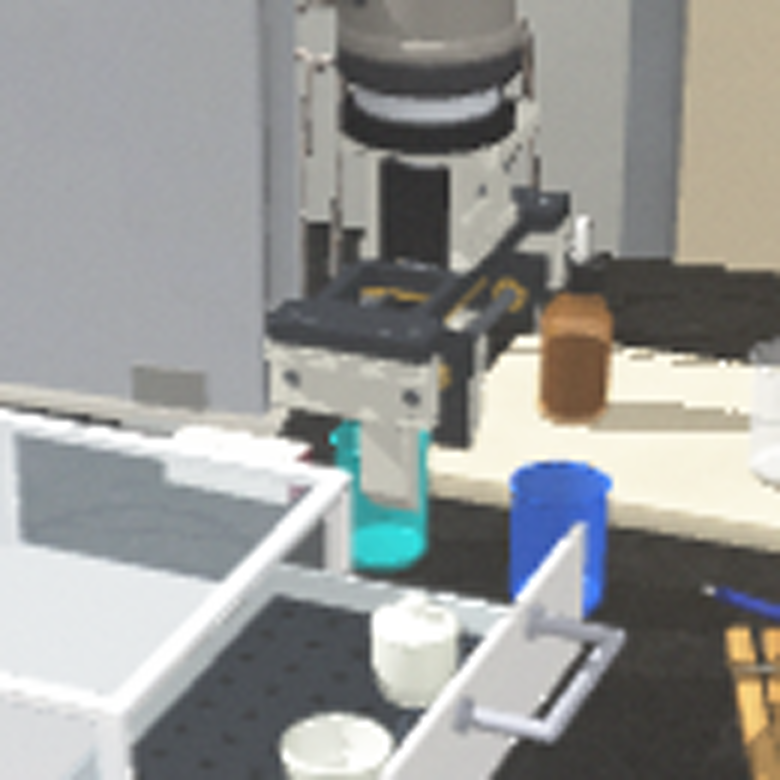

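```bash
python3 -m crank '[[[0.0035,0.02,-0.003],0],[[0,0.025,0],0],[[0,0.025,0],0],[[0,0,0],0],[[0,0,0],0]]'
python3 d.py 527 37.5 15;python3 shot.py b35 side 270 110 400 240 6
```

```text
t: 32.63
ee_pos: [527.4, 36.8, 45.5]
tool_rot: [-0.522, -0.476, 0.477, 0.523]
force: [-0.4, 0.4, 0.8]
grip_width: 64.4
tcp [527.4  36.8  45.5] delta [ 0.7 24.5  0.4] yaw 84.7 w 64.4 t 32.6333
```

View pics/b35.png

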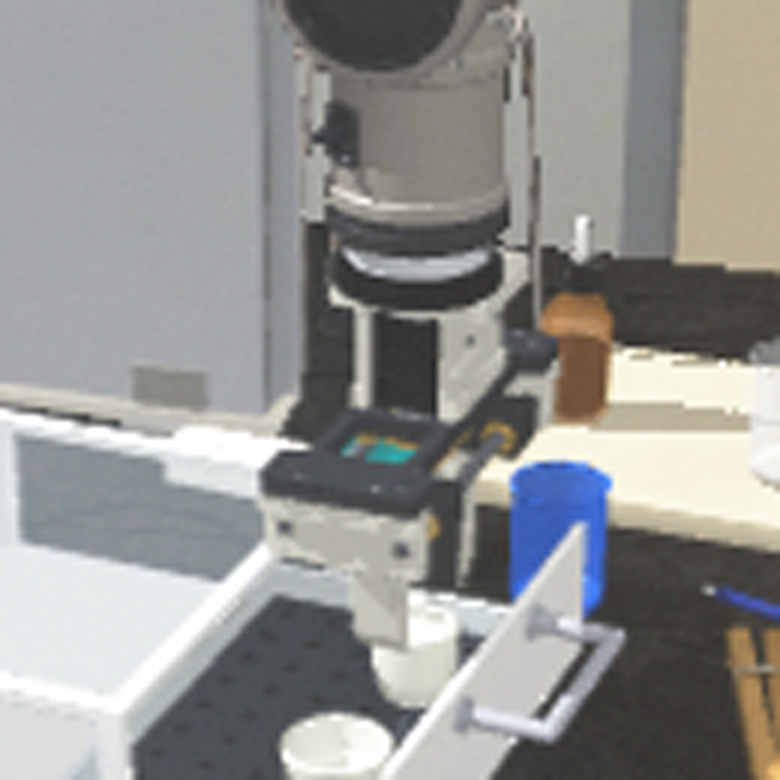

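```bash
python3 -m crank '[[[0.0005,0.012,0],0],[[0,0.008,0],0],[[0,0.004,0],0],[[0,0,0],0],[[0,0,0],0]]'; python3 -m crank '[[[0,0,0],0],[[0,0,0],0],[[0,0,0],0],[[0,0,0],0],[[0,0,0],0],[[0,0,0],0]]' 0.3 12
python3 shot.py b36 side 270 110 400 240 6
```

```text
t: 33.1
ee_pos: [528.6, 38.2, 22.1]
tool_rot: [0.522, 0.477, -0.477, -0.522]
force: [-0.9, -0.8, 0.4]
grip_width: 64.4
t: 33.6
ee_pos: [528.5, 38.4, 21.8]
tool_rot: [0.522, 0.477, -0.477, -0.522]
force: [-0.9, -0.1, 2.0]
grip_width: 40.1
```

View pics/b36.png

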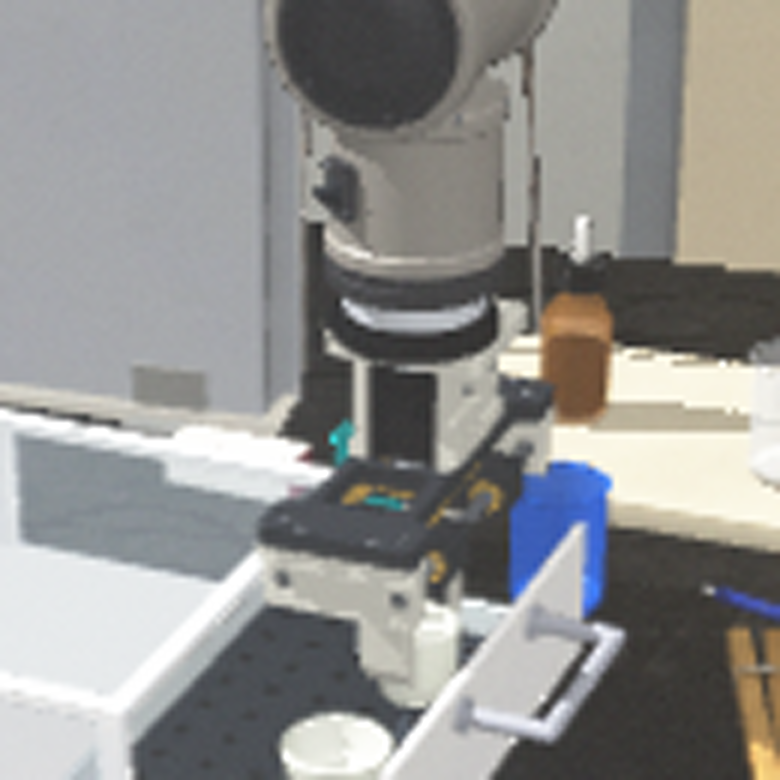

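```bash
python3 -m crank '[[[0,-0.01,0],0],[[0,-0.025,0],0],[[0,-0.035,0],0],[[0,-0.03,0],0],[[0,0,0],0]]' - 15
python3 - <<'E'
from h import *
for n in("top","side"):
    c=cam(n)
    a=c["color"]
    print(n,[ (d["at"],round(d["confidence"],2),plane(c,d["at"],61).round(1)) for d in finder.place_of(n,"pan")])
    l,t,r,b=(140,200,240,300) if n=="top" else (250,240,380,340)
    im=cv2.resize(a[t:b,l:r,::-1],None,fx=6,fy=6,interpolation=cv2.INTER_CUBIC).copy()
    for xy,col in(((522,355.5),(0,0,255)),((526,350),(0,255,0))):
        q=[[xy[0]+55*np.cos(k),xy[1]+55*np.sin(k),61] for k in np.linspace(0,6.28,60)]
        cv2.polylines(im,[np.round((proj(c,q)-[l,t])*6).astype(int)],True,col,1)
    cv2.imwrite(f"pics/pan_{n}.png",im)
E
python3 shot.py b37 side 270 60 400 240 5
```

```text
t: 34.07
ee_pos: [531.8, 38.2, 128.0]
tool_rot: [0.525, 0.479, -0.474, -0.519]
force: [1.1, -0.2, 0.2]
grip_width: 40.0
top [([185.3, 235.3], 0.88, array([520. , 347.7,  61. ]))]
side [([301.6, 278.4], 0.91, array([520.4, 359.9,  61. ])), ([382.8, 189.8], 0.43, array([ 437.9, -136.2,   61. ]))]
```

View pics/pan_top.png

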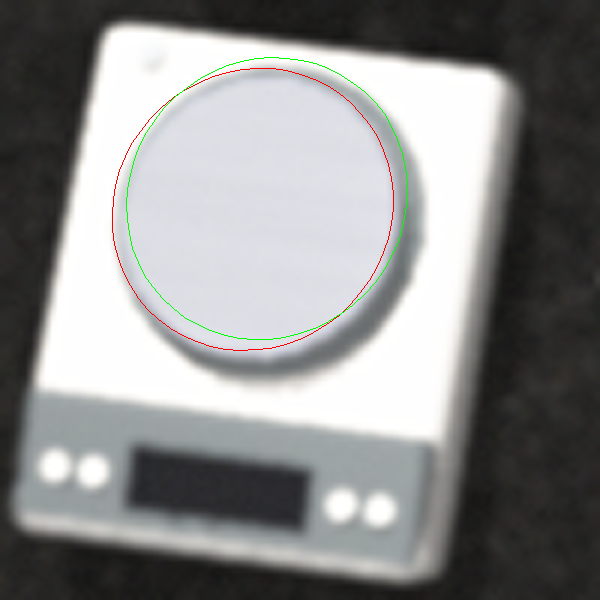

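View pics/pan_side.png

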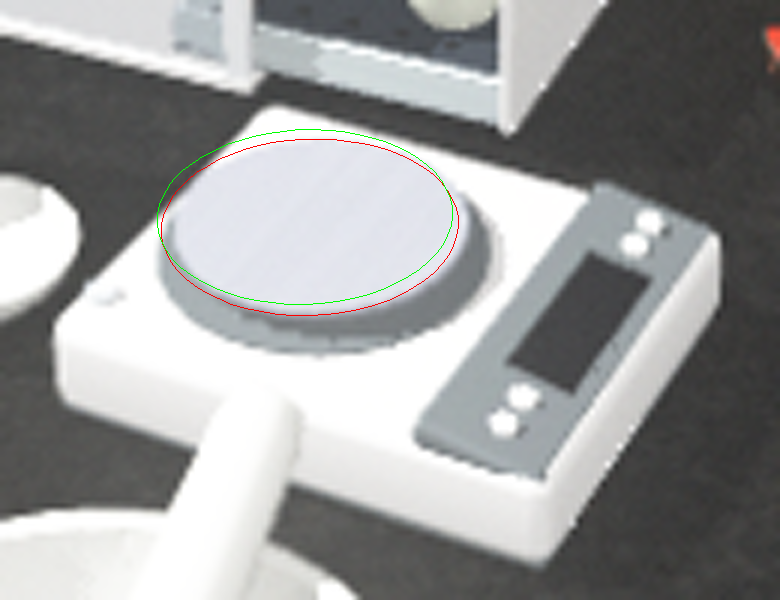

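View pics/b37.png

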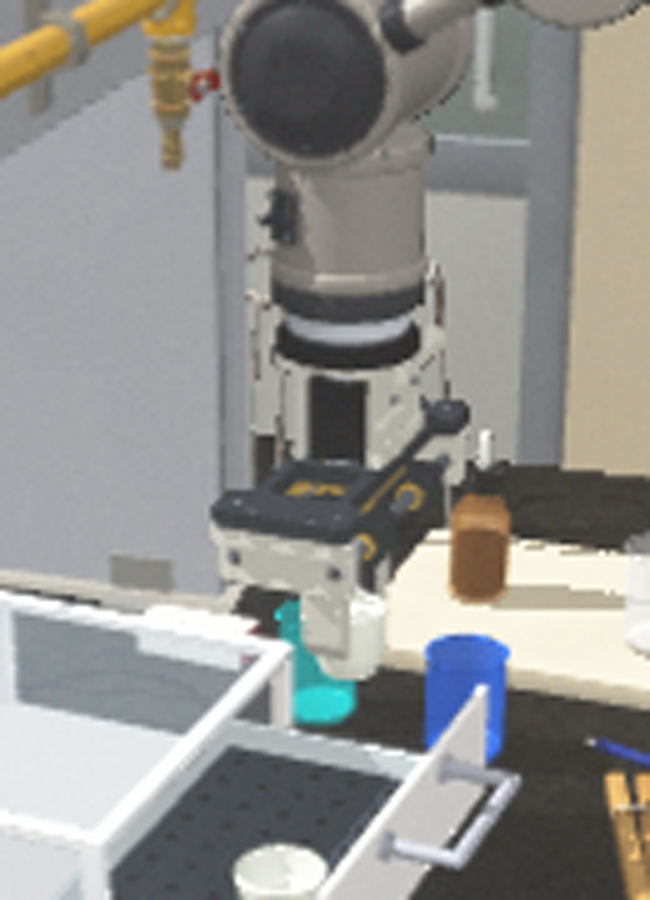

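```bash
python3 -m crank '[[[0.035,0,0.0039],0],[[0.035,0,0.0039],0],[[0.035,0,0.0039],0],[[0.035,0,0.0039],0],[[0.035,0,0.0039],0],[[0.035,0,0.0039],0],[[0.035,0,0.0039],0],[[0.035,0,0.0039],0],[[0.034,0,0.0039],0],[[0,0.02,0],0],[[0,0.015,0],0],[[0,0,0],0]]';  python3 -m crank '[[[0,0,0],0],[[0,0,0],0]]'
python3 d.py 522 354.5 60.8; python3 shot.py b38 side 240 200 380 330 5.5
```

```text
t: 35.32
ee_pos: [518.8, 353.6, 81.4]
tool_rot: [-0.521, -0.474, 0.48, 0.523]
force: [-1.0, -1.6, -1.0]
grip_width: 39.9
t: 35.48
ee_pos: [522.1, 353.9, 86.5]
tool_rot: [0.522, 0.476, -0.477, -0.522]
force: [-1.0, 0.1, -0.1]
grip_width: 40.1
tcp [522.1 353.9  86.5] delta [ 0.6 19.7  0.1] yaw 84.77 w 40.1 t 35.4833
```

View pics/b38.png

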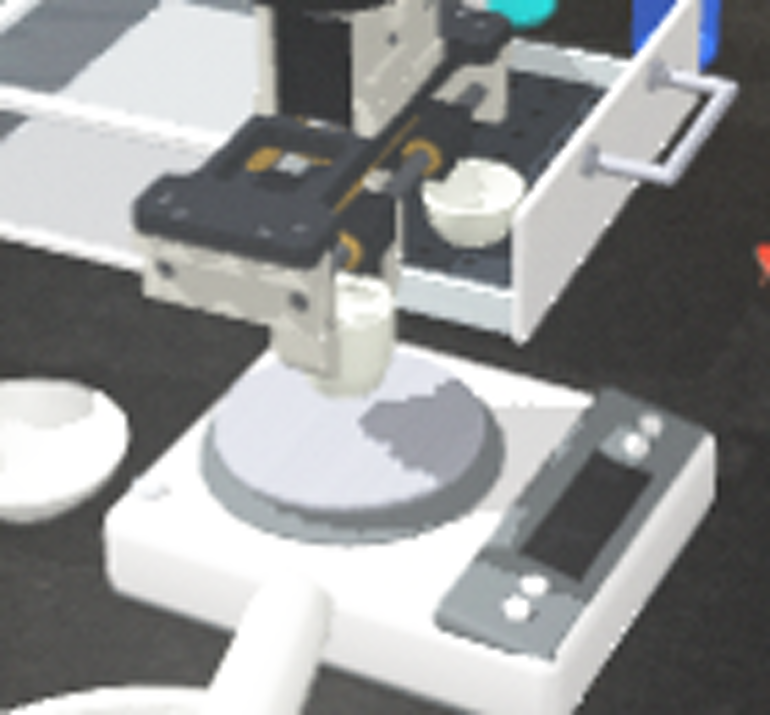

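```bash
python3 -m crank '[[[0,0.01,0],0],[[0,0.006,0],0],[[0,0.002,0],0],[[0,0,0],0],[[0,0,0],0]]';  python3 -m crank '[[[0,0.002,0],0],[[0,0,0],0],[[0,0,0],0]]'
```

```text
t: 35.95
ee_pos: [521.8, 354.1, 68.4]
tool_rot: [0.522, 0.477, -0.477, -0.522]
force: [0.8, 0.4, 0.0]
grip_width: 39.9
t: 36.2
ee_pos: [522.1, 354.4, 66.9]
tool_rot: [0.522, 0.477, -0.477, -0.522]
force: [0.1, -0.5, 0.4]
grip_width: 39.6
```

```bash
python3 -m crank '[[[0,0.001,0],0],[[0,0,0],0],[[0,0,0],0]]'
```

```text
t: 36.45
ee_pos: [522.2, 354.4, 66.7]
tool_rot: [0.522, 0.477, -0.476, -0.522]
force: [-1.5, -1.1, 6.2]
grip_width: 39.9
```

```bash
python3 -m crank '[[[0,0,0],0],[[0,0,0],0],[[0,0,0],0],[[0,0,0],0],[[0,-0.015,0],0],[[0,-0.025,0],0],[[0,-0.035,0],0],[[0,-0.04,0],0],[[0,0,0],0]]' 0.65
python3 shot.py b39 side 240 200 380 330 5.5
```

```text
t: 37.2
ee_pos: [525.1, 356.1, 189.0]
tool_rot: [0.523, 0.482, -0.472, -0.521]
force: [1.7, 0.9, -0.3]
grip_width: 59.7
```

View pics/b39.png

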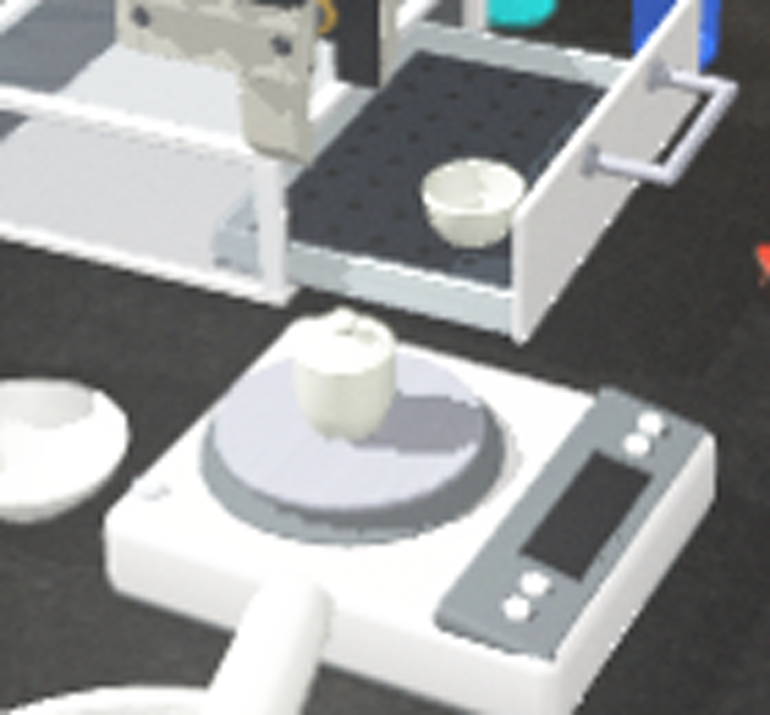

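```bash
python3 -m crank '[[[-0.0337,0,0.008],0],[[-0.0337,0,0.008],0],[[-0.0337,0,0.008],0],[[-0.0337,0,0.008],0],[[-0.0337,0,0.008],0],[[-0.0337,0,0.008],0],[[-0.0337,0,0.008],0],[[-0.0337,0,0.008],0],[[0,0,0],0.12],[[0,0,0],0.12],[[0,0,0],0.12],[[0,0,0],0.12]]' 0.3
python3 -m crank '[[[0,0,0],0.12],[[0,0,0],0.12],[[0,0,0],0.12],[[0,0,0],0.12],[[0,0,0],0.12],[[0,0,0],0.12],[[0,0,0],0.12],[[0,0,0],0.12],[[0,0,0],0.12],[[0,0,0],0.01],[[0,0,0],0]]'
python3 d.py 434.4 92 37
```

```text
t: 38.25
ee_pos: [433.0, 91.2, 179.7]
tool_rot: [-0.621, -0.336, 0.337, 0.622]
force: [0.5, 0.5, -0.4]
grip_width: 27.7
t: 39.17
ee_pos: [433.2, 91.5, 179.8]
tool_rot: [0.707, -0.031, 0.03, -0.706]
force: [-1.1, -0.5, 0.7]
grip_width: 27.7
tcp [433.2  91.5 179.8] delta [  1.3 136.8   0.6] yaw -5.0 w 27.7 t 39.1667
```

```bash
python3 -m crank '[[[0.001,0.03,0],0],[[0,0.03,0],0],[[0,0.03,0],0],[[0,0.007,0],0],[[0,0,0],0],[[0,0,0],0]]'; python3 d.py 434.4 92 37; python3 shot.py b40 side 310 140 400 240 7
```

```text
t: 39.67
ee_pos: [435.1, 91.5, 84.1]
tool_rot: [0.706, -0.031, 0.031, -0.706]
force: [0.8, -0.7, 1.2]
grip_width: 27.9
tcp [435.1  91.5  84.1] delta [-0.7 41.1  0.5] yaw -5.07 w 27.9 t 39.6667
```

View pics/b40.png

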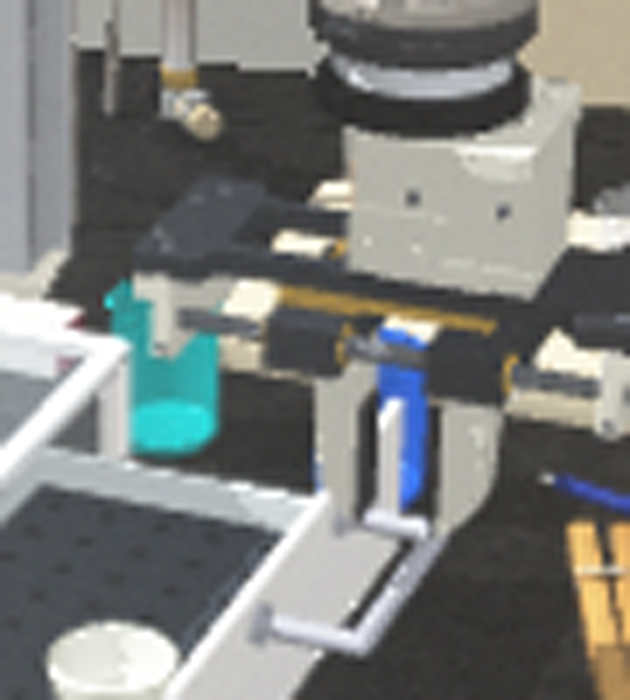

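```bash
python3 -m crank '[[[-0.0005,0.015,0],0],[[0,0.015,0],0],[[0,0.011,0],0],[[0,0,0],0],[[0,0,0],0]]'; python3 -m crank '[[[0,0,0],0],[[0,0,0],0],[[0,0,0],0],[[0,0,0],0],[[0,0,0],0]]' 0.02 20; python3 -m crank '[[[0.004,0,0],0],[[0.008,0,0],0],[[0.012,0,0],0],[[0.014,0,0],0],[[0.014,0,0],0],[[0.014,0,0],0],[[0.014,0,0],0],[[0.012,0,0],0],[[0.01,0,0],0],[[0.006,0,0],0],[[0,0,0],0],[[0,0,0],0]]'; python3 shot.py b41 side 240 140 400 260 5
```

```text
t: 40.13
ee_pos: [435.0, 91.6, 43.7]
tool_rot: [-0.706, 0.031, -0.032, 0.706]
force: [-0.2, 0.5, 0.4]
grip_width: 27.6
t: 40.55
ee_pos: [434.5, 91.6, 43.2]
tool_rot: [-0.706, 0.031, -0.032, 0.706]
force: [-1.6, -0.2, 6.7]
grip_width: 8.0
t: 41.55
ee_pos: [542.9, 80.8, 43.3]
tool_rot: [0.707, -0.031, 0.033, -0.706]
force: [-0.0, -5.3, 5.5]
grip_width: 8.0
```

View pics/b41.png

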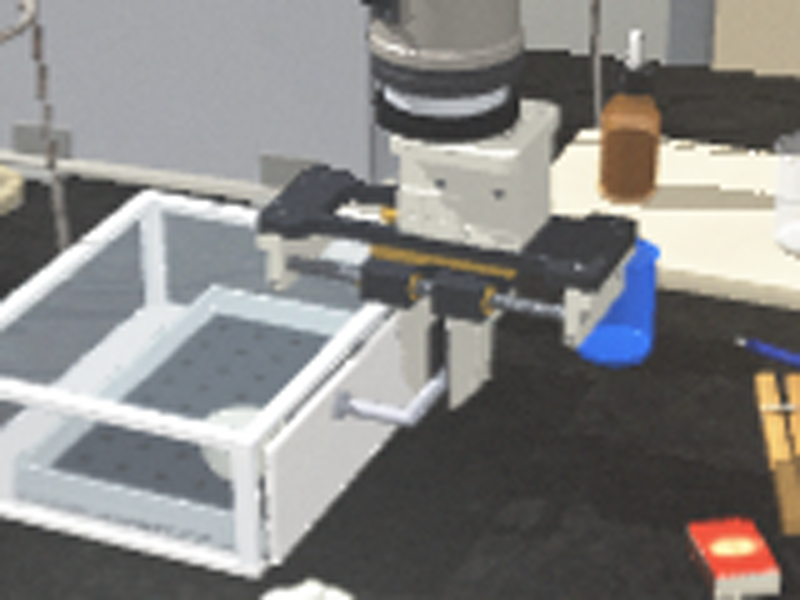

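Remaining about 6 mm.

```bash
python3 -m crank '[[[0.003,0,0],0],[[0.002,0,0],0],[[0,0,0],0],[[0,0,0],0]]'; python3 -m crank '[[[0.002,0,0],0],[[0,0,0],0],[[0,0,0],0]]'; python3 -m crank '[[[0.001,0,0],0],[[0,0,0],0],[[0,0,0],0]]'
```

```text
t: 41.93
ee_pos: [547.2, 80.4, 43.3]
tool_rot: [0.707, -0.031, 0.032, -0.706]
force: [0.5, -5.4, 6.2]
grip_width: 8.1
t: 42.18
ee_pos: [547.7, 80.3, 43.2]
tool_rot: [0.707, -0.032, 0.031, -0.706]
force: [-4.1, -6.0, 9.2]
grip_width: 8.0
t: 42.43
ee_pos: [547.7, 80.3, 43.2]
tool_rot: [0.707, -0.033, 0.03, -0.706]
force: [-6.7, -5.8, 11.9]
grip_width: 8.3
```

```bash
python3 -m crank '[[[-0.0015,0,0],0],[[0,0,0],0],[[0,0,0],0],[[0,0,0],0],[[0,-0.02,0],0],[[0,-0.04,0],0],[[0,-0.04,0],0],[[0,-0.04,0],0]]' 0.28
python3 -m crank '[[[0.001,0,-0.037],0],[[0.001,0,-0.037],0],[[0.001,0,-0.037],0],[[0.001,0,-0.037],0],[[0.001,0,-0.037],0],[[0.001,0,-0.037],0],[[0.001,0,-0.037],0],[[0.001,0,-0.037],0],[[0.001,0,-0.037],0],[[0.001,0,-0.037],-0.007],[[0,0,0],0],[[0,0,0],0]]' 0.5
python3 d.py 525.4 -290 69; python3 shot.py b42 side 310 80 450 220 5;python3 shot.py b43 top 150 110 370 310 3.5
```

```text
t: 43.1
ee_pos: [547.7, 81.4, 183.7]
tool_rot: [-0.706, 0.032, -0.031, 0.706]
force: [1.3, -0.4, 0.0]
grip_width: 25.7
t: 44.1
ee_pos: [524.4, -289.8, 181.8]
tool_rot: [-0.706, 0.031, -0.03, 0.707]
force: [-0.5, 0.7, 0.5]
grip_width: 46.0
tcp [ 524.4 -289.8  181.8] delta [  1.1 106.8  -0.2] yaw -4.95 w 46.0 t 44.1
```

View pics/b42.png

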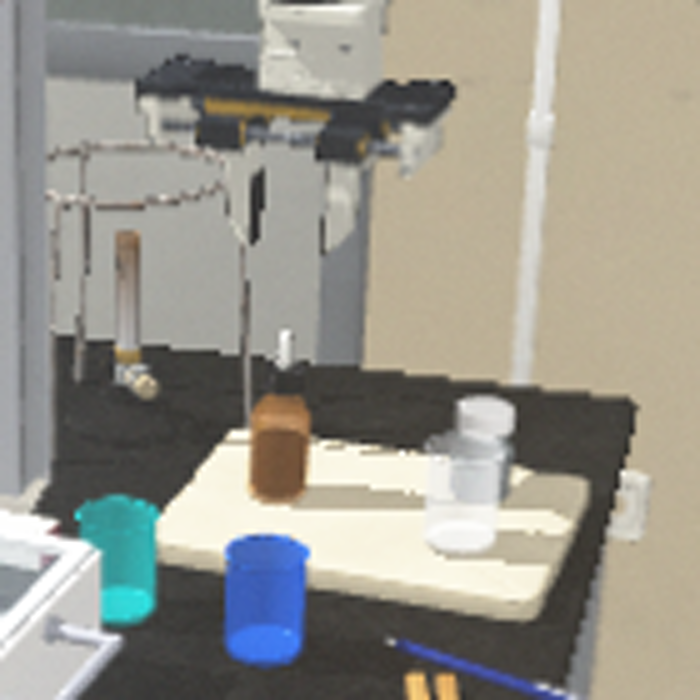

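View pics/b43.png

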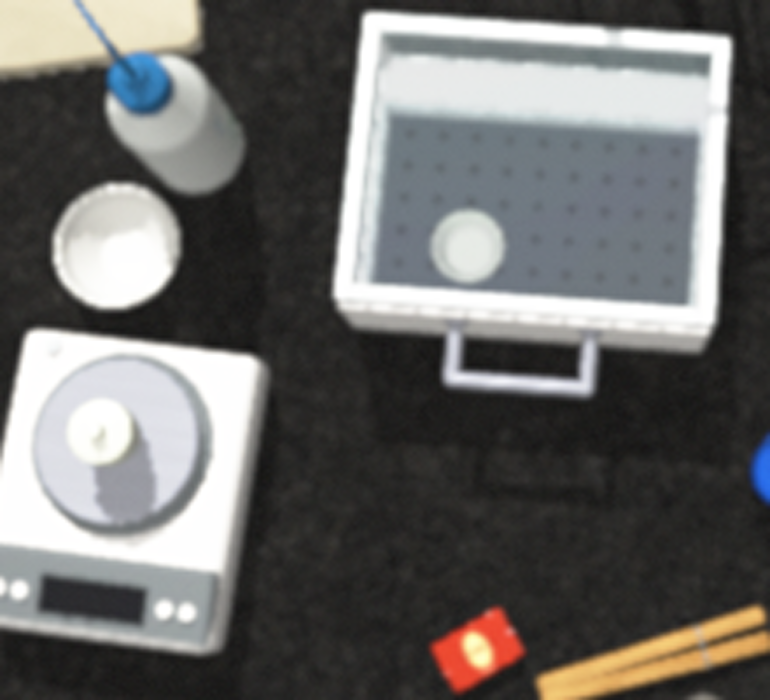

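Run:
```python
from fit import *
C={n:cam(n) for n in("top","side")}
obs=[]
for n,c in C.items():
    for d in finder.regions_of(n,"lidded_crucible")[:3]:
        l,tp,w,h=d["rect"]; r=np.array([l,tp,l+w,tp+h],float); m=rectm(c,"lidded_crucible",521,354.5,61)
        print(n,round(d["confidence"],2),r.round(1),m.round(1))
        if abs(r-m).max()<10: obs.append((c,r,[0,1,2,3]))
for o in [obs]+[[x] for x in obs]: print(fit(o,"lidded_crucible",(521,354),61))
# pan visible circle & crucible in top
c=C["top"]; im=cv2.resize(c["color"][200:300,140:240,::-1],None,fx=6,fy=6,interpolation=cv2.INTER_CUBIC).copy()
for x,y,z,r,col in [(521,353.5,61,55,(0,0,255)),(521,353.5,95,20.5,(0,255,0)),(521,353.5,61,15.5,(255,0,0))]:
    cv2.polylines(im,[np.round((proj(c,circ(x,y,z,r) if 0 else [[x+r*np.cos(k),y+r*np.sin(k),z] for k in th])-[140,200])*6).astype(int)],True,col,1)
cv2.imwrite("pics/pan2.png",im)
```

```text
top 0.61 [168.9 224.5 191.8 243. ] [168.1 224.1 189.3 243.2]
top 0.34 [248.3 195.7 354.2 224.3] [168.1 224.1 189.3 243.2]
side 0.72 [293.4 258.9 312.  281.2] [292.4 257.  311.3 281.2]
(array([519.9884, 352.4485]), array([ 0.1141,  0.0674, -1.5999,  0.6621, -0.2783, -2.3323, -0.0006,
       -0.4894]))
(array([520.7659, 350.7952]), array([ 0.8572, -0.2939, -0.8752,  0.3043]))
(array([517.9424, 357.2387]), array([-0.1783, -1.0055,  0.1789,  0.93  ]))
```

View pics/pan2.png

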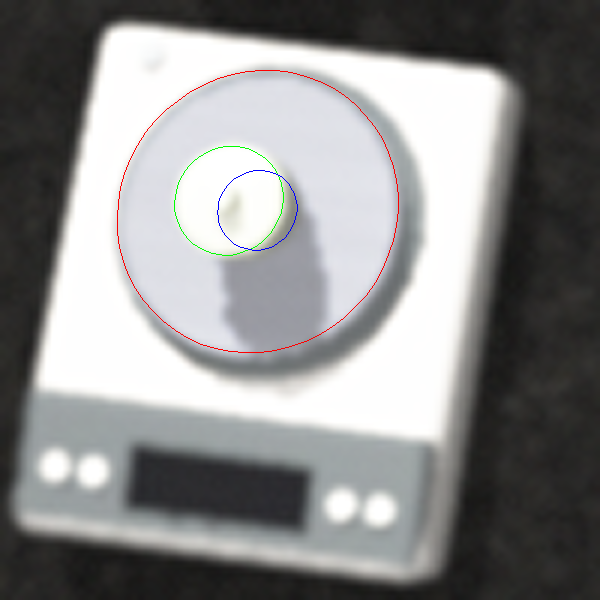

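```bash
python3 -m crank '[[[0.001,0.03,0],0],[[0,0.03,0],0],[[0,0.025,0],0],[[0,0.014,0],0],[[0,0.007,0],0],[[0,0,0],0],[[0,0,0],0]]'; python3 -m crank '[[[0,0,0],0],[[0,0,0],0],[[0,0,0],0],[[0,0,0],0],[[0,0,0],0],[[0,0,0],0]]' 0.1 25; python3 d.py 525.4 -290 69;python3 shot.py b44 side 310 80 450 220 5
```

```text
t: 44.98
ee_pos: [526.5, -288.0, 77.3]
tool_rot: [0.707, -0.029, 0.029, -0.706]
force: [-0.9, 0.3, -0.5]
grip_width: 46.1
t: 45.48
ee_pos: [526.1, -288.6, 77.4]
tool_rot: [0.707, -0.029, 0.03, -0.706]
force: [-1.6, -0.6, 5.0]
grip_width: 27.1
tcp [ 526.1 -288.6   77.4] delta [-0.6  2.4 -1.5] yaw -4.76 w 27.1 t 45.4833
```

View pics/b44.png

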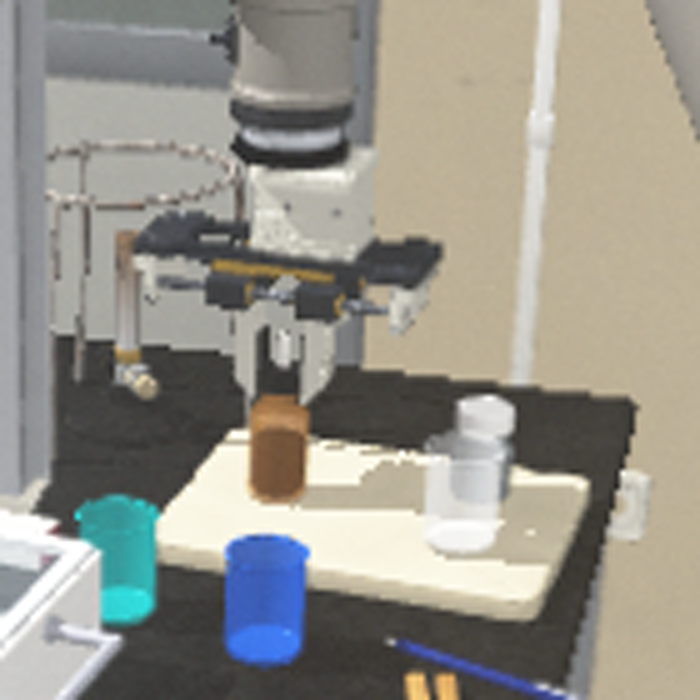

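```bash
python3 -m crank '[[[0,-0.01,0],0],[[0,-0.025,0],0],[[0,-0.035,0],0],[[0,-0.035,0],0],[[0,0,0],0]]'; python3 -m crank '[[[-0.0069,0,0.0347],0],[[-0.0069,0,0.0347],0],[[-0.0069,0,0.0347],0],[[-0.0069,0,0.0347],0],[[-0.0069,0,0.0347],0],[[-0.0069,0,0.0347],0],[[-0.0069,0,0.0347],0],[[-0.0069,0,0.0347],0],[[-0.0069,0,0.0347],0],[[-0.0069,0,0.0347],0],[[-0.0069,0,0.0347],0]]'
python3 -m crank '[[[0,0.03,0],0],[[0,0.03,0],0],[[0,0.025,0],0],[[0,0.013,0],0],[[0,0,0],0],[[0,0,0],0],[[0,0,0],0]]'; python3 d.py 482.5 98 53.4; python3 shot.py b45 side 290 120 440 250 5
```

```text
t: 45.95
ee_pos: [528.9, -290.2, 189.4]
tool_rot: [0.709, -0.025, 0.033, -0.704]
force: [1.2, -1.0, -1.1]
grip_width: 27.2
t: 46.87
ee_pos: [481.3, 100.1, 181.6]
tool_rot: [-0.706, 0.029, -0.029, 0.707]
force: [0.7, -0.9, -1.5]
grip_width: 26.9
t: 47.45
ee_pos: [482.7, 98.4, 84.5]
tool_rot: [-0.706, 0.029, -0.03, 0.707]
force: [0.1, 0.6, -0.7]
grip_width: 26.9
tcp [482.7  98.4  84.5] delta [-0.2 25.1 -0.4] yaw -4.76 w 26.9 t 47.45
```

View pics/b45.png

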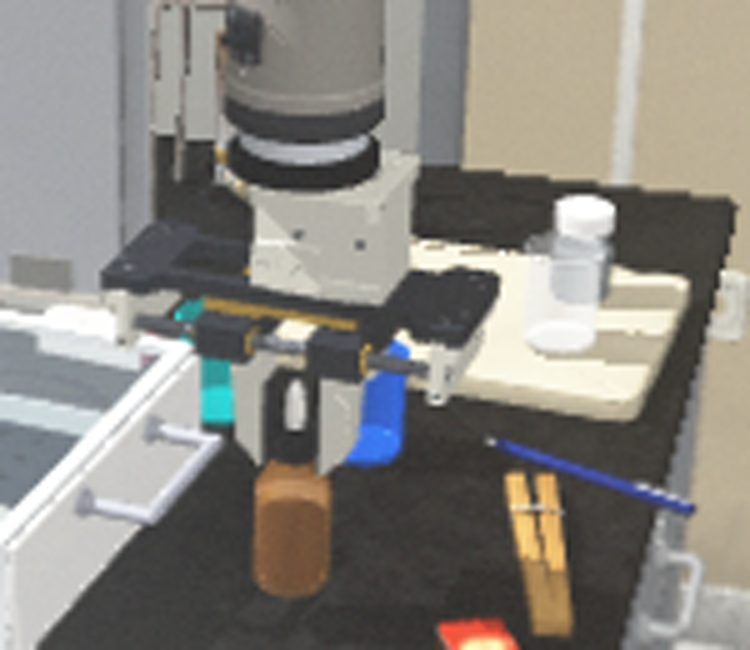

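```bash
python3 -m crank '[[[0,0.012,0],0],[[0,0.008,0],0],[[0,0.003,0],0],[[0,0,0],0],[[0,0,0],0]]'; python3 -m crank '[[[0,0.002,0],0],[[0,0,0],0],[[0,0,0],0]]'
```

```text
t: 47.92
ee_pos: [482.1, 98.4, 60.9]
tool_rot: [0.707, -0.029, 0.03, -0.706]
force: [0.6, 0.5, -0.2]
grip_width: 27.2
t: 48.17
ee_pos: [482.6, 98.5, 59.8]
tool_rot: [-0.706, 0.029, -0.03, 0.707]
force: [-2.2, 0.0, 7.6]
grip_width: 27.0
```

```bash
python3 -m crank '[[[0,0,0],0],[[0,0,0],0],[[0,0,0],0],[[0,-0.01,0],0],[[0,-0.03,0],0],[[0,-0.04,0],0],[[0,-0.015,0],0]]' 0.5 15; python3 -m crank '[[[-0.0058,0,-0.0351],0],[[-0.0058,0,-0.0351],0],[[-0.0058,0,-0.0351],0],[[-0.0058,0,-0.0351],0],[[-0.0058,0,-0.0351],0],[[-0.0058,0,-0.0351],0],[[-0.0058,0,-0.0351],0],[[-0.0058,0,-0.0351],0],[[-0.0058,0,-0.0351],0],[[-0.0058,0,-0.0351],0],[[0,0,0],0],[[0,0,0],0]]' 0.75
python3 d.py 395.7 -246.8 26.7; python3 shot.py b46 side 290 100 450 250 5
```

```text
t: 48.75
ee_pos: [483.9, 98.6, 158.5]
tool_rot: [-0.706, 0.027, -0.032, 0.707]
force: [0.4, -0.5, 0.8]
grip_width: 46.0
t: 49.75
ee_pos: [394.5, -248.1, 154.0]
tool_rot: [0.707, -0.031, 0.031, -0.706]
force: [0.3, -0.6, -0.6]
grip_width: 68.9
tcp [ 394.5 -248.1  154. ] delta [  1.  121.3   1.4] yaw -4.97 w 68.9 t 49.75
```

View pics/b46.png

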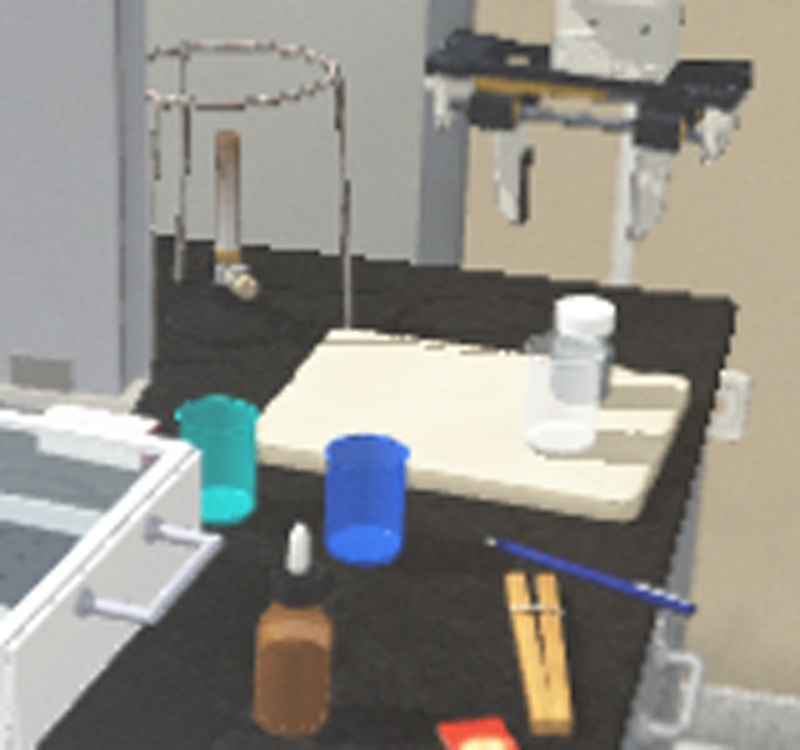

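```bash
python3 -m crank '[[[0.001,0.035,0.0015],0],[[0,0.035,0],0],[[0,0.03,0],0],[[0,0.014,0],0],[[0,0.007,0],0],[[0,0,0],0],[[0,0,0],0]]'; python3 d.py 395.7 -246.8 26.7; python3 -m crank '[[[0,0,0],0],[[0,0,0],0],[[0,0,0],0],[[0,0,0],0],[[0,0,0],0],[[0,0,0],0]]' 0.4 12; python3 d.py 395.7 -246.8 26.7;python3 shot.py b47 side 290 100 450 250 5
```

```text
t: 50.38
ee_pos: [396.8, -244.7, 33.2]
tool_rot: [0.707, -0.029, 0.029, -0.706]
force: [0.0, -1.2, 0.6]
grip_width: 68.7
tcp [ 396.8 -244.7   33.2] delta [-1.   0.5 -2.2] yaw -4.68 w 68.7 t 50.3833
t: 50.88
ee_pos: [396.5, -245.6, 33.4]
tool_rot: [0.707, -0.029, 0.03, -0.706]
force: [-1.3, 0.8, 6.9]
grip_width: 50.1
tcp [ 396.5 -245.6   33.4] delta [-0.7  0.7 -1.3] yaw -4.76 w 50.1 t 50.8833
```

View pics/b47.png

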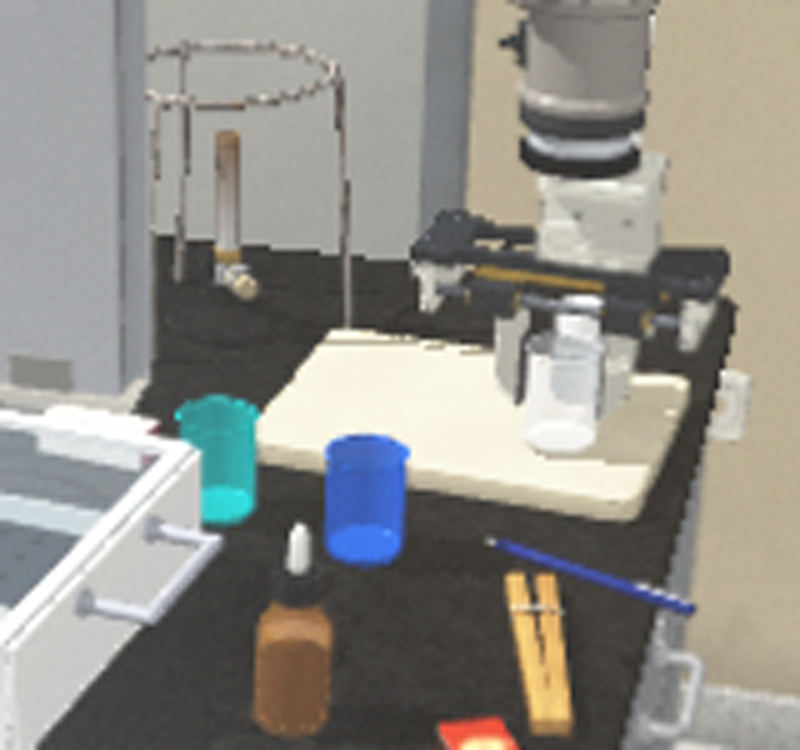

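```bash
python3 -m crank '[[[0,-0.01,0],0],[[0,-0.03,0],0],[[0,-0.035,0],0],[[0,-0.025,0],0],[[0.0081,0,0.032],0],[[0.0081,0,0.032],0],[[0.0081,0,0.032],0],[[0.0081,0,0.032],0],[[0.0081,0,0.032],0],[[0.0081,0,0.032],0],[[0.0081,0,0.032],0],[[0.0081,0,0.032],0]]'
python3 -m crank '[[[0,0.03,0],0],[[0,0.03,0],0],[[0,0.02,0],0],[[0,0.012,0],0],[[0,0,0],0],[[0,0,0],0],[[0,0,0],0]]'; python3 d.py 482.5 4.5 9.6; python3 shot.py b48 side 290 100 450 250 5
```

```text
t: 51.93
ee_pos: [482.1, 6.2, 132.6]
tool_rot: [0.707, -0.029, 0.029, -0.706]
force: [1.0, -0.4, 0.2]
grip_width: 49.9
t: 52.52
ee_pos: [482.6, 4.4, 41.4]
tool_rot: [0.707, -0.029, 0.03, -0.706]
force: [-1.3, 0.3, -1.2]
grip_width: 50.0
tcp [482.6   4.4  41.4] delta [-0.1 25.8  0.1] yaw -4.77 w 50.0 t 52.5167
```

View pics/b48.png

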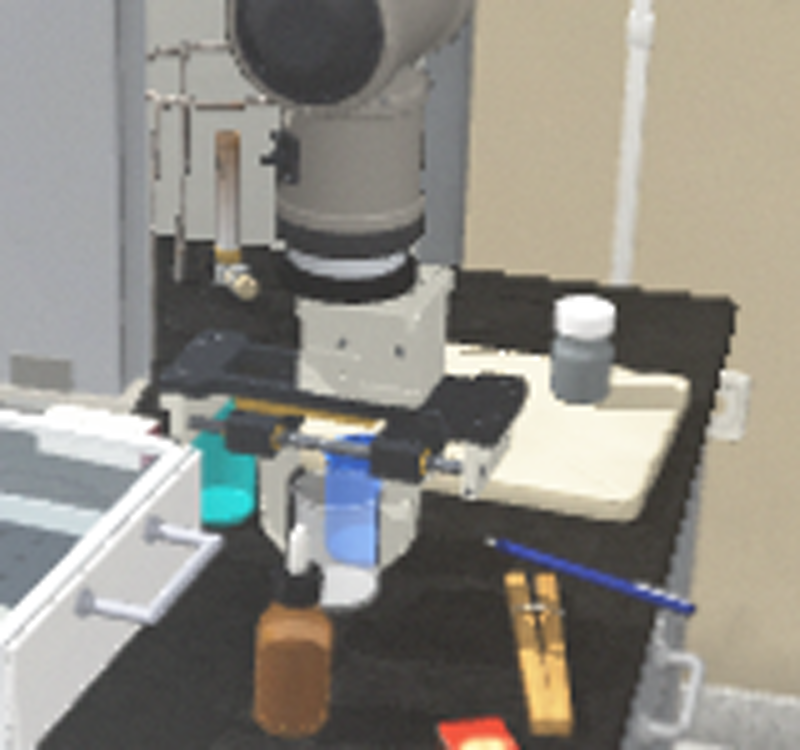

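```bash
python3 -m crank '[[[0,0.014,0],0],[[0,0.008,0],0],[[0,0.003,0],0],[[0,0,0],0],[[0,0,0],0]]'; python3 -m crank '[[[0,0.0015,0],0],[[0,0,0],0],[[0,0,0],0]]'
```

```text
t: 52.98
ee_pos: [482.2, 4.5, 15.9]
tool_rot: [0.707, -0.029, 0.03, -0.706]
force: [-0.7, 0.1, 0.9]
grip_width: 50.1
t: 53.23
ee_pos: [482.3, 4.6, 14.9]
tool_rot: [0.707, -0.029, 0.03, -0.706]
force: [-3.1, 0.8, 5.1]
grip_width: 49.9
```

```bash
python3 -m crank '[[[0,0,0],0],[[0,0,0],0],[[0,0,0],0],[[0,-0.015,0],0],[[0,-0.03,0],0],[[0,-0.04,0],0],[[0,-0.035,0],0]]' 0.75 15; python3 -m crank '[[[-0.0066,0,-0.0377],0],[[-0.0066,0,-0.0377],0],[[-0.0066,0,-0.0377],0],[[-0.0066,0,-0.0377],0],[[-0.0066,0,-0.0377],0],[[-0.0066,0,-0.0377],0],[[-0.0066,0,-0.0377],0],[[-0.0066,0,-0.0377],0],[[-0.0066,0,-0.0377],0],[[0,0,0],0],[[0,0,0],0]]' 0.7
python3 d.py 395.3 -328.5 16.9; python3 shot.py b49 side 290 100 450 250 5
```

```text
t: 53.82
ee_pos: [481.6, 4.6, 135.5]
tool_rot: [0.707, -0.03, 0.029, -0.706]
force: [1.6, -0.5, 1.0]
grip_width: 68.9
t: 54.73
ee_pos: [393.8, -330.2, 133.7]
tool_rot: [-0.706, 0.031, -0.031, 0.707]
force: [-0.1, -0.2, 0.2]
grip_width: 64.3
tcp [ 393.8 -330.2  133.7] delta [  1.4 110.8   1.8] yaw -4.97 w 64.3 t 54.7333
```

View pics/b49.png

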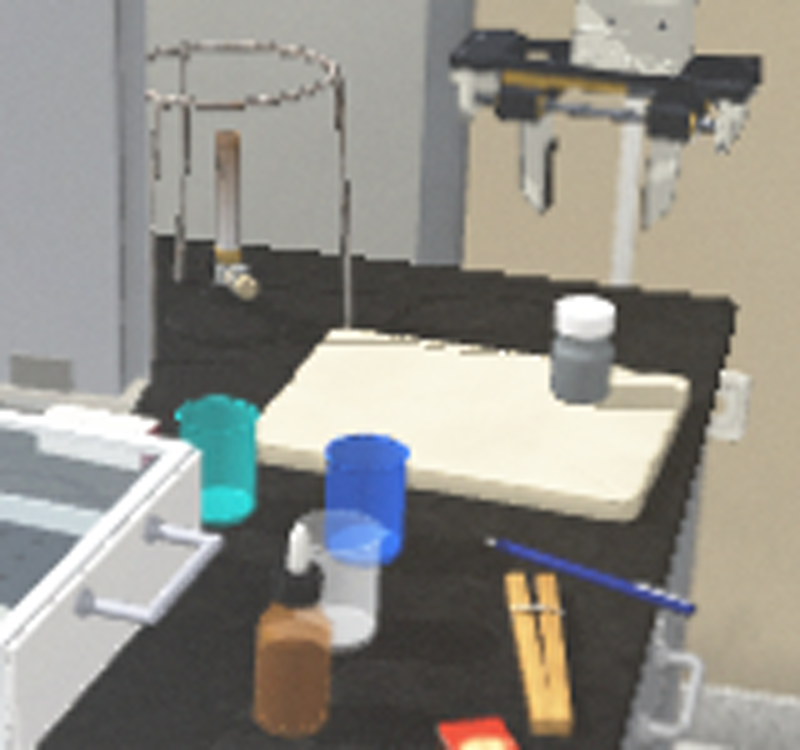

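```bash
python3 -m crank '[[[0.0005,0.035,0.0005],0],[[0,0.035,0],0],[[0,0.02,0],0],[[0,0.014,0],0],[[0,0.005,0],0],[[0,0,0],0],[[0,0,0],0]]'; python3 -m crank '[[[0,0,0],0],[[0,0,0],0],[[0,0,0],0],[[0,0,0],0],[[0,0,0],0],[[0,0,0],0]]' 0.3 20; python3 d.py 395.3 -328.5 16.9
```

```text
t: 55.37
ee_pos: [395.8, -327.6, 25.7]
tool_rot: [0.707, -0.029, 0.029, -0.706]
force: [-0.4, -0.3, 1.2]
grip_width: 64.3
t: 55.87
ee_pos: [395.4, -328.5, 25.7]
tool_rot: [0.707, -0.029, 0.03, -0.706]
force: [-0.1, 1.1, 5.3]
grip_width: 41.7
tcp [ 395.4 -328.5   25.7] delta [-0.1  2.8 -0. ] yaw -4.76 w 41.7 t 55.8667
```

```bash
python3 -m crank '[[[0,-0.01,0],0],[[0,-0.03,0],0],[[0,-0.035,0],0],[[0,-0.035,0],0],[[0,-0.035,0],0],[[0,-0.01,0],0],[[0,0,0],0]]'; python3 -m crank '[[[0.0038,0,0.036],0],[[0.0038,0,0.036],0],[[0.0038,0,0.036],0],[[0.0038,0,0.036],0],[[0.0038,0,0.036],0],[[0.0038,0,0.036],0],[[0.0038,0,0.036],0],[[0.0038,0,0.036],0],[[0.0038,0,0.036],0],[[0.0038,0,0.036],0],[[0.0038,0,0.036],0],[[0.0038,0,0.036],0]]'
python3 -m crank '[[[0.0038,0,0.036],0],[[0.0038,0,0.036],0],[[0,0,0],0],[[0,0.035,0],0],[[0,0.035,0],0],[[0,0.03,0],0],[[0,0.02,0],0],[[0,0,0],0],[[0,0,0],0]]';  python3 d.py 490.4 169.7 1.9; python3 shot.py b50 side 290 120 440 270 5
```

```text
t: 56.45
ee_pos: [396.2, -329.4, 183.5]
tool_rot: [0.708, -0.028, 0.031, -0.705]
force: [0.1, 0.1, -1.2]
grip_width: 41.5
t: 57.45
ee_pos: [475.2, 100.3, 178.1]
tool_rot: [0.707, -0.031, 0.028, -0.706]
force: [0.3, 0.5, -0.8]
grip_width: 41.6
t: 58.2
ee_pos: [488.4, 169.2, 58.3]
tool_rot: [0.707, -0.031, 0.028, -0.706]
force: [0.1, 0.8, 0.6]
grip_width: 41.3
tcp [488.4 169.2  58.3] delta [ 2.2 50.4  0.7] yaw -4.77 w 41.3 t 58.2
```

View pics/b50.png

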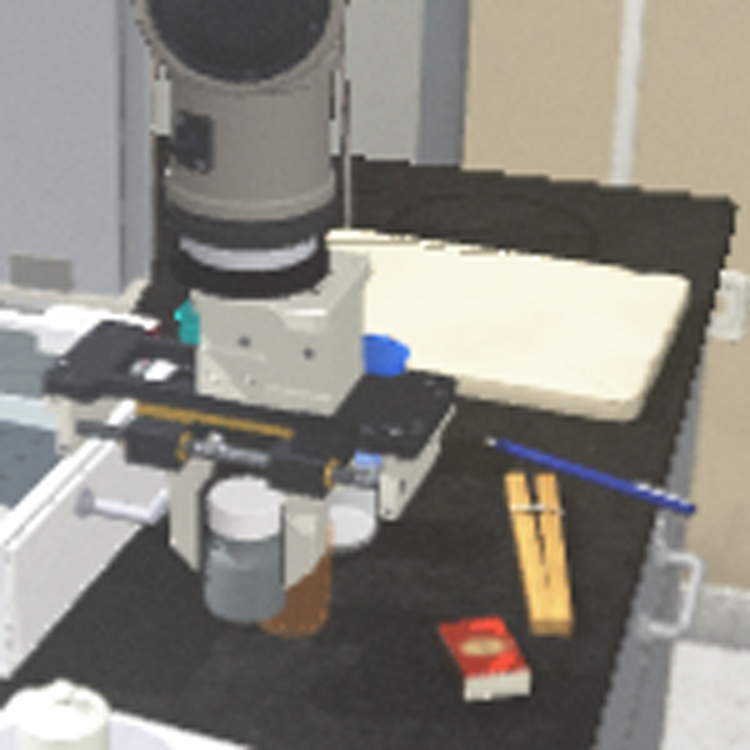

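```bash
python3 -m crank '[[[0.001,0.02,0.0005],0],[[0,0.015,0],0],[[0,0.008,0],0],[[0,0.004,0],0],[[0,0,0],0],[[0,0,0],0]]'; python3 d.py 490.4 169.7 1.9
```

```text
t: 58.75
ee_pos: [491.6, 170.2, 13.9]
tool_rot: [-0.706, 0.029, -0.03, 0.707]
force: [1.2, 1.3, -1.1]
grip_width: 41.4
tcp [491.6 170.2  13.9] delta [-1.2  6.  -0.6] yaw -4.76 w 41.4 t 58.75
```

```bash
python3 -m crank '[[[-0.001,0.004,-0.0005],0],[[0,0.0015,0],0],[[0,0,0],0],[[0,0,0],0]]'; python3 -m crank '[[[0,0.001,0],0],[[0,0,0],0],[[0,0,0],0]]'
```

```text
t: 59.08
ee_pos: [490.1, 169.7, 7.8]
tool_rot: [0.707, -0.029, 0.029, -0.706]
force: [-0.0, 0.2, -0.2]
grip_width: 41.2
t: 59.33
ee_pos: [490.1, 169.7, 7.7]
tool_rot: [-0.706, 0.029, -0.03, 0.707]
force: [-2.4, -1.6, 10.2]
grip_width: 41.0
```

Release, rise, and withdraw clear for a final check.

```bash
python3 -m crank '[[[0,0,0],0],[[0,0,0],0],[[0,0,0],0],[[0,-0.01,0],0],[[0,-0.03,0],0],[[0,-0.04,0],0],[[0,-0.04,0],0],[[0,-0.035,0],0],[[0,0,0],0]]' 0.7 15; python3 -m crank '[[[-0.004,0,-0.036],0],[[-0.004,0,-0.036],0],[[-0.004,0,-0.036],0],[[-0.004,0,-0.036],0],[[-0.004,0,-0.036],0],[[-0.004,0,-0.036],0],[[-0.004,0,-0.036],0],[[-0.004,0,-0.036],0],[[-0.004,0,-0.036],0],[[-0.004,0,-0.036],0],[[-0.004,0,-0.036],0],[[0,0,0],0]]'
python3 - <<'E'
from fit import *
C={n:cam(n) for n in("top","side")}
for n,c in C.items(): cv2.imwrite(f"pics/end_{n}.png",c["color"][:,:,::-1])
for n,z in (("top",(140,110,510,320)),("side",(210,160,440,310))):
    a=cv2.imread(f"pics/{n}0.png"); b=C[n]["color"][:,:,::-1]; l,t,r,bb=(225,150,370,280) if n=="top" else (290,160,380,280)
    cv2.imwrite(f"pics/cmp_{n}.png",cv2.resize(np.vstack([a[t:bb,l:r],b[t:bb,l:r]]) if n=="top" and 0 else np.hstack([a[t:bb,l:r],b[t:bb,l:r]]),None,fx=2.7 if n=="top" else 4.4,fy=2.7 if n=="top" else 4.4,interpolation=cv2.INTER_CUBIC))
E
```

```text
t: 60.08
ee_pos: [493.7, 170.5, 169.4]
tool_rot: [-0.705, 0.025, -0.034, 0.708]
force: [1.5, -0.3, -0.2]
grip_width: 64.0
t: 61.08
ee_pos: [412.5, -226.9, 162.1]
tool_rot: [0.708, -0.031, 0.031, -0.705]
force: [0.2, 0.7, 0.5]
grip_width: 64.1
```

View pics/cmp_top.png

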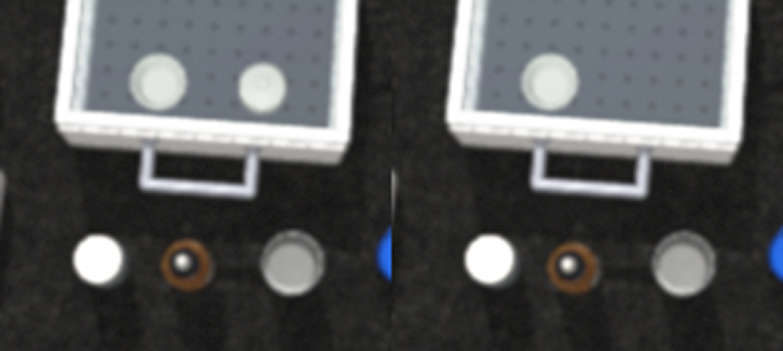

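View pics/cmp_side.png

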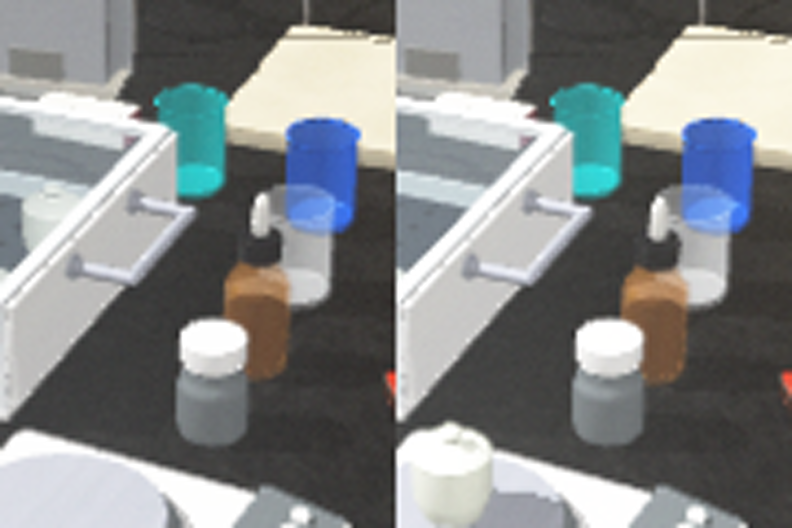

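View pics/end_side.png

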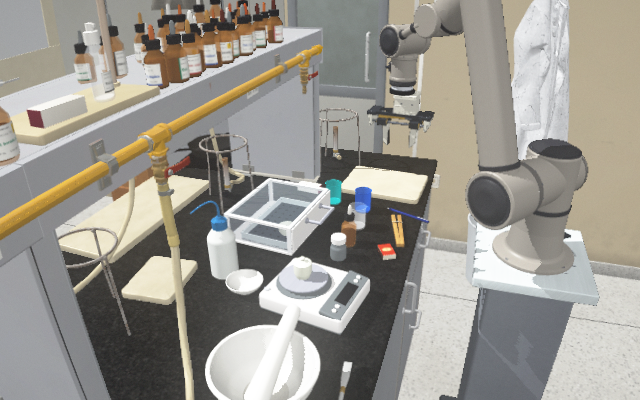

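Run:
```python
import cv2,numpy as np
for n,B in (("top",{"bottle":(283,237,305,260),"jar":(251,236,273,258),"beaker":(320,234,346,261),"ref":(370,232,390,255)}),("side",{"bottle":(340,203,357,248),"jar":(329,231,348,263)})):
    a=cv2.imread(f"pics/{n}0.png");b=cv2.imread(f"pics/end_{n}.png")
    for k,(l,t,r,bo) in B.items():
        T=cv2.resize(a[t:bo,l:r],None,fx=8,fy=8,interpolation=cv2.INTER_CUBIC);S=cv2.resize(b[t-8:bo+8,l-8:r+8],None,fx=8,fy=8,interpolation=cv2.INTER_CUBIC)
        m=cv2.matchTemplate(S,T,cv2.TM_CCOEFF_NORMED);_,v,_,p=cv2.minMaxLoc(m);print(n,k,round(v,3),p[0]/8-8,p[1]/8-8)
```

```text
top bottle 0.992 -2.125 1.125
top jar 1.0 0.0 0.0
top beaker 0.998 -0.125 0.25
top ref 0.998 0.0 0.0
side bottle 0.978 0.25 0.5
side jar 0.999 0.0 0.0
```

```bash
python3 d.py 482.4 98.5 53.8
```

```text
tcp [ 412.8 -222.3  161.7] delta [ 41.8 101.9 325.5] yaw -4.94 w 64.4 t 61.1833
```

```bash
python3 -m crank '[[[0.0046,0,0.036],0],[[0.0046,0,0.036],0],[[0.0046,0,0.036],0],[[0.0046,0,0.036],0],[[0.0046,0,0.036],0],[[0.0046,0,0.036],0],[[0.0046,0,0.036],0],[[0.0046,0,0.036],0],[[0.004,0,0.0355],0],[[0,0,0],0],[[0,0,0],0],[[0,0,0],0]]' 0.5; python3 d.py 482.4 98.5 53.8
```

```text
t: 62.18
ee_pos: [479.9, 98.7, 161.5]
tool_rot: [0.707, -0.029, 0.028, -0.706]
force: [0.7, -0.4, 0.3]
grip_width: 45.8
tcp [479.9  98.7 161.5] delta [  2.5 101.7   0.1] yaw -4.62 w 45.8 t 62.1833
```

```bash
python3 -m crank '[[[0.0015,0,0],0],[[0,0.03,0],0],[[0,0.03,0],0],[[0,0.025,0],0],[[0,0.012,0],0],[[0,0.0045,0],0],[[0,0,0],0],[[0,0,0],0]]'; python3 d.py 482.4 98.5 53.8;python3 shot.py b51 side 290 120 440 250 5
```

```text
t: 62.85
ee_pos: [482.8, 97.0, 60.7]
tool_rot: [0.706, -0.029, 0.03, -0.706]
force: [0.0, 0.5, 0.1]
grip_width: 46.1
tcp [482.8  97.   60.7] delta [-0.5  0.9  1.5] yaw -4.82 w 46.1 t 62.85
```

View pics/b51.png

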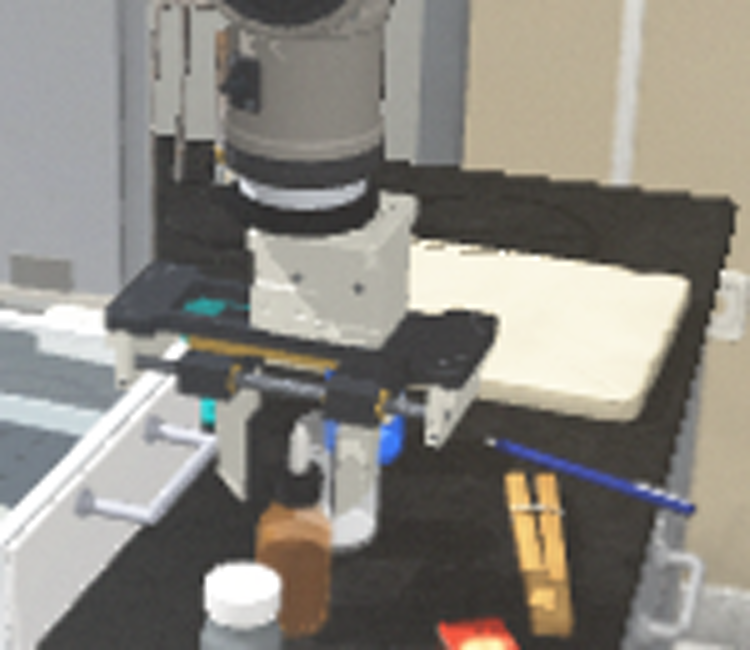

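```bash
python3 -m crank '[[[0,0,0],0],[[0,0,0],0],[[0,0,0],0],[[0,0,0],0],[[0,0,0],0],[[0,0,0],0]]' 0.1 22; python3 -m crank '[[[0,-0.006,0],0],[[0,-0.006,0],0],[[0.003,0,-0.005],0],[[0,0,0],0],[[0,0.006,0],0],[[0,0.004,0],0],[[0,0,0],0],[[0,0,0],0]]'; python3 -m crank '[[[0,0.002,0],0],[[0,0,0],0],[[0,0,0],0]]'
```

```text
t: 63.4
ee_pos: [482.3, 97.7, 60.4]
tool_rot: [0.706, -0.029, 0.029, -0.706]
force: [-1.4, 0.1, 4.6]
grip_width: 26.6
t: 64.07
ee_pos: [484.3, 92.3, 61.3]
tool_rot: [0.707, -0.03, 0.029, -0.706]
force: [0.1, -0.5, -0.0]
grip_width: 26.1
t: 64.32
ee_pos: [484.9, 92.4, 60.4]
tool_rot: [0.707, -0.029, 0.029, -0.706]
force: [-1.4, 0.6, 4.1]
grip_width: 26.4
```

```bash
python3 -m crank '[[[0,0.0005,0],0],[[0,0,0],0],[[0,0,0],0],[[0,0,0],0],[[0,-0.01,0],0],[[0,-0.03,0],0],[[0,-0.04,0],0],[[0,-0.03,0],0],[[0,0,0],0]]' 0.5 15; python3 -m crank '[[[-0.004,0,-0.036],0],[[-0.004,0,-0.036],0],[[-0.004,0,-0.036],0],[[-0.004,0,-0.036],0],[[-0.004,0,-0.036],0],[[-0.004,0,-0.036],0],[[-0.004,0,-0.036],0],[[-0.004,0,-0.036],0],[[-0.004,0,-0.036],0],[[-0.004,0,-0.036],0],[[0,0,0],0],[[0,0,0],0]]'
python3 - <<'E'
from h import *
for n in ("top","side"):
    cv2.imwrite(f"pics/end2_{n}.png",cam(n)["color"][:,:,::-1])
for n,B in (("top",{"bottle":(283,237,305,260),"jar":(251,236,273,258),"beaker":(320,234,346,261)}),("side",{"bottle":(340,203,357,248),"jar":(329,231,348,263)})):
    a=cv2.imread(f"pics/{n}0.png");b=cv2.imread(f"pics/end2_{n}.png")
    for k,(l,t,r,bo) in B.items():
        T=cv2.resize(a[t:bo,l:r],None,fx=8,fy=8,interpolation=cv2.INTER_CUBIC);S=cv2.resize(b[t-8:bo+8,l-8:r+8],None,fx=8,fy=8,interpolation=cv2.INTER_CUBIC)
        m=cv2.matchTemplate(S,T,cv2.TM_CCOEFF_NORMED);_,v,_,p=cv2.minMaxLoc(m);print(n,k,round(v,3),p[0]/8-8,p[1]/8-8)
E
python3 shot.py fin top 140 110 510 320 2.1
```

```text
t: 65.07
ee_pos: [488.3, 92.6, 176.3]
tool_rot: [-0.706, 0.025, -0.033, 0.707]
force: [0.5, 0.4, 0.3]
grip_width: 45.5
t: 66.07
ee_pos: [414.5, -264.5, 169.5]
tool_rot: [-0.706, 0.031, -0.031, 0.707]
force: [0.7, -0.3, -0.6]
grip_width: 45.7
top bottle 0.994 0.375 -0.25
top jar 1.0 0.0 0.0
top beaker 0.998 -0.125 0.25
side bottle 0.996 0.0 -0.125
side jar 0.999 0.0 0.0
```

View pics/fin.png

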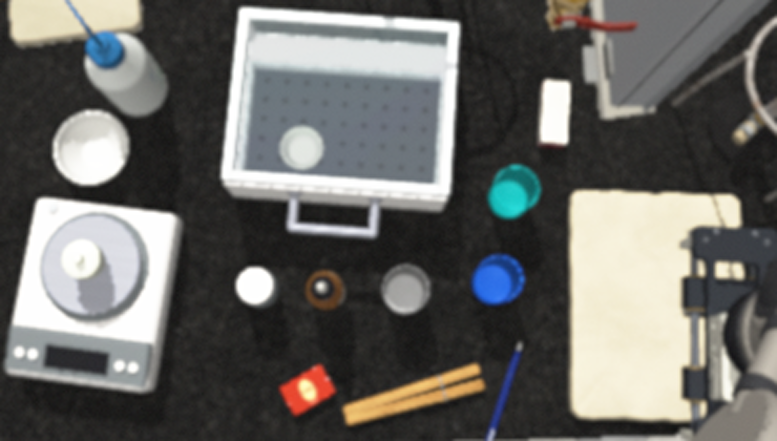

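View pics/end2_side.png

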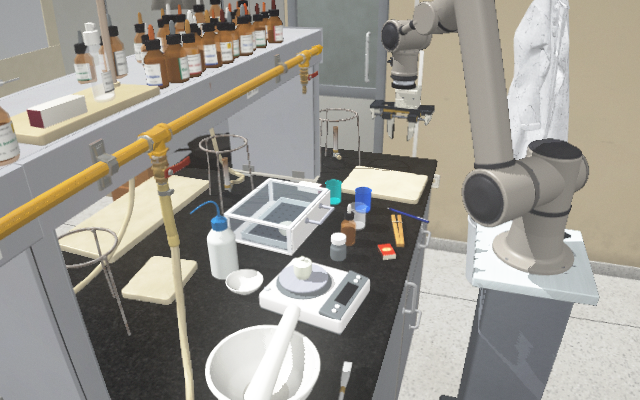

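All three pieces are within about half a pixel of where they started. The drawer is shut and the crucible stands on the pan.

```bash
python3 -c "
from cell import bot; print(bot.sign_off())"
```

```text
the job is handed in; nothing more can be done
None
```

The job is done and handed in at about 66 s of the 138 s allowed. I set the jar, beaker and bottle on the slab, then pulled the drawer out to its stop (about 115 mm). I stood the lidded crucible on the balance pan and pushed the drawer shut with the open crucible inside. Then I put bottle, beaker and jar back.

**Last checks**
- **Crucible:** it stands upright. The picture overlay puts it about 1–2 mm from the pan's centre. The two cameras disagree by a few mm, which limits that figure.
- **Drawer:** the handle met its stop within about 0.1 mm of where it started, and the pictures show it shut with the open crucible inside.
- **Jar and beaker:** the start and end pictures match to 0 px for the jar and 0.25 px for the beaker. The beaker was compared only in the top view.
- **Bottle:** my first placing was about 6 mm off. I picked it up and moved it again, and it now matches to 0.4 px, about 1 mm.
- **Overall:** nothing was knocked over, the gripper is clear of everything, and the highest wrist force I read between moves was about 15 N.

**What disagreed:** the reported tool height was about 31 mm lower than the cameras showed. I used that offset for every height, and the later contacts with slab, pan and worktop fitted it to within about 1 mm.

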